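Load the two-nest carrier and lift it level

TASK

Set the square and the oblong aluminium insert into the nests of the black carrier that match their shape, fully down, with the carrier standing on the bench. Then lift the loaded carrier by its bridge handle to about 12 cm above the bench, level all the way, and finish still holding it there, steady, in the gripper alone. Leave the eyepiece, the pliers and the green syringe where they lie.

Things in the scene. Friction and masses are not known exactly. Their poses are not given: they have to be found in the camera images.
- carrier: Loose black plastic block 70 mm (x) by 186 mm (y) by 13 mm high, about 0.35 kg, with two rectangular nests in its top and a bridge handle over its middle. Origin: centre of its underside, z up. The handle is an aluminium bar along x, 80 mm long, 12 mm thick (y) and 20 mm tall, 60 to 80 mm above the underside, on two 10 mm steel posts at x = +-27 mm. Pinch the bar across y at its middle; the loaded carrier nearly balances there.
- square_nest (a point): Centre of the floor of the square nest, 62 mm from the handle at the carrier's -y end, axes as the carrier's. The nest is 40 x 40 mm, 9 mm deep, its floor 4 mm above the carrier's underside; it has 2 mm of play on each side of the square insert.
- oblong_nest (a point): Centre of the floor of the oblong nest, 62 mm from the handle at the carrier's +y end, axes as the carrier's. The nest is 30 mm (x) by 38 mm (y), 9 mm deep, its floor 4 mm above the carrier's underside; it has 2 mm of play on each side of the oblong insert (either way round).
- carrier_grip (a point): Centre of the handle bar, 70 mm above the carrier's underside, axes as the carrier's.
- square_insert: Loose aluminium insert, about 0.09 kg, 36 mm tall: a square base 36 x 36 mm and 16 mm high, on it a boss 28 mm (x) by 20 mm (y) that reaches from 16 to 36 mm above the underside, its centre 4 mm off towards -y. A small dark hole in the boss top. Origin: centre of the base's underside, z up. Any flat flanks may be pinched; pinching the boss across x keeps the fingers over the base.
- oblong_insert: Loose aluminium insert, about 0.05 kg, 30 mm tall: an oblong base 26 mm (x) by 34 mm (y) and 14 mm high, on it a boss 20 mm (x) by 17 mm (y) that reaches from 14 to 30 mm above the underside, its centre 3.5 mm off towards -y. A small dark hole in the boss top. Origin: centre of the base's underside, z up. Smaller than the square insert.
- eyepiece: Bystander: loose black microscope eyepiece standing upright, 47 mm diameter, 63 mm tall. Origin: centre of its underside.
- pliers: Bystander: loose pliers lying flat, 43 x 150 x 11 mm, long axis y. Origin: centre of the underside.
- green_syringe: Bystander: loose green paste syringe lying flat, 19 x 105 x 15 mm, long axis y. Origin: centre of the underside.
- microscope: Fixed stereo microscope to the right of the work, 277 mm (x) by 134 mm (y), 305 mm tall: an obstacle. Origin: about under the middle of its foot.
Things that resemble listed ones, but are neither listed nor needed, are in the scene too. What is shaped like the square_insert but yellow is not meant.

How it is judged:
By the outcome, as a careful person would: the job done as asked, in the order asked, and still so for the second after the job is handed in, while the arm keeps its last pose, push and grip.
It also fails if it takes over 72 s, if anything falls off the work surface, if the arm or the gripper's body presses on something with over 40 N, if the wrist force passes 120 N, or if a joint passes its speed limit or range.

ROBOT

A 6-joint arm with a two-finger parallel gripper is mounted at the origin on the work surface; the furniture and walls round the work are solid. World frame = base frame: x ahead of the robot, y to its left, z up, the work surface at z = 0. Lengths are in m, angles in rad, forces in N, time in s.
With the tool pointing down it reaches from about 0.275 to 1 m from the base axis. Payload 8.4 kg.
Tool frame: the origin (TCP) lies midway between the tips of the shut fingers; the grasp point (between the pads) lies 19 mm behind it (grasp_offset is the distance from the TCP to the grasp point, in m); z points along the fingers, y is the direction in which the jaws open and shut (so a half turn about z gives the same grasp; the last joint's range is limited). The gripper opens to 85 mm and grips with 20 to 120 N. Pads are 22 mm wide; open, the fingers measure 114 mm over their backs; the gripper's body (76 mm by 85 mm) begins 54 mm behind the grasp point. The pads swing forward as they close: fully open they stand 13 mm farther back than shut.
Start: joints at [-1.256, 0.353, 1.633, -0, 1.155, -0.002], TCP at [0.195, -0.594, 0.231] pointing down, gripper open.
Joint ranges: [-2.63, 2.63], [-0.92, 2.1], [0.06, 2.66], [-1.3, 4.44], [0, 2.69], [-3.02, 3.02]. Speed limits (rad/s): [2.22, 2.22, 2.79, 3.14, 3.14, 3.14].

INTERFACE

Orientations are given as a unit quaternion [x, y, z, w].
In Python, from bench import * gives the robot as it stands. The module is installed in compiled form; this text tells all that it offers.
- The arm moves only by the tool drive_tool, never from a script. Its argument "series" is a list of rows, each a list of 5 numbers: the shift along the world's x, y, z in cm, then the turn about the world's z in rad, then the opening, from 0 (shut) to 1 (fully open). In form: [[dx, dy, dz, yaw, hand], ...]. A call has 1 to 8 rows; each row is the pose to reach, as a shift and turn from the pose measured when the call began; what a row does not reach only later rows make up. A row lasts 1/12 s, in which the tool goes at most 41.7 mm and 7.16 degrees, less where a joint would pass 70% of its speed; a pose out of reach is approached as far as the arm can. A call with a gripper value outside its range is refused whole. The fingers move at their own pace and stop on an object; "grip_force" is the grip in N (left out, the last holds). Time passes only in rows, so rows that repeat a pose let the fingers close. It gives the time, the measured TCP pose, the force and the opening at its end, in the units of the state.
- observe(): the state, without advancing time (a new reading comes with each control period).
- camera(name): name is "scene" or "top" or "wrist"; returns a dict with "pixels" (400x640x3 uint8, red, green, blue), "fx", "fy", "cx", "cy" (pixels), "extrinsics" (4x4, takes a point from world to camera coordinates). Camera axes: x right, y down, z forward; pixel columns grow to the right and rows downward; lengths in m; the calibration is good to about 2 mm. A picture is of the moment at which its call begins. There is no depth.
- job_done(): hands the job in, once; it reports no verdict.
The state is a dict: "clock": time; "joints": joint angles; "qd": joint speeds; "tau": joint torques, N m; "tool_pos": TCP position; "tcp_rot": TCP orientation; "ft_force": force on the tool from outside, world axes, zero at the start; "moment": the same for the moment, N m; "grip_width": finger opening in m.
Only numpy, scipy, OpenCV 4.12 (cv2) and the standard library are available. Lean on these libraries where they do the work, as an engineer would, in place of code of your own. Each camera call takes 0.05 s, during which the arm holds its last target.

## Working session

There is one attempt and no reset: what is moved stays moved. The work goes in short steps, Python scripts to look and compute and a tool call to move; the robot and the scene stay as the last step left them, time stands still between calls to the robot, and variables do not carry over. Pictures are saved under pics/ and viewed, and the job is handed in when it is done.

Besides the shell and the picture viewer there is one more tool, called after ">>>" in YAML: its name, and indented under it one key for each argument. drive_tool: Moves the arm, as the interface text tells. Its arguments: {"type":"object","properties":{"series":{"type":"array","items":{"type":"array","items":{"type":"number"}}},"grip_force":{"type":"number"}},"required":["series"]}

```bash
mkdir -p pics; cat > h.py <<'E'
from bench import *
import numpy as np, cv2
def snap(n,tag):
    c=camera(n); cv2.imwrite(f'pics/{tag}.png',c['pixels'][:,:,::-1]); np.savez(f'{tag}.npz',**c); return c
def load(tag): return dict(np.load(f'{tag}.npz'))
def ray(c,u,v,z):
    E=c['extrinsics'];R=E[:3,:3];t=E[:3,3];o=-R.T@t
    d=R.T@np.array([(u-c['cx'])/c['fx'],(v-c['cy'])/c['fy'],1]); return o+d*(z-o[2])/d[2]
def proj(c,p):
    q=c['extrinsics']@np.r_[p,1]; return q[0]/q[2]*c['fx']+c['cx'],q[1]/q[2]*c['fy']+c['cy']
def st():
    s=observe(); print(round(float(s['clock']),2),np.round(s['tool_pos'],4),np.round(s['tcp_rot'],3),'F',np.round(s['ft_force'],1),'M',np.round(s['moment'],2),'w',round(float(s['grip_width']),4)); return s
E
python3 - <<'E'
from h import *
st()
for n in ['scene','top','wrist']:
    c=snap(n,n+'0'); print(n,c['fx'],np.round(c['extrinsics'],3).tolist())
E
```

```text
0.0 [ 0.1946 -0.5935  0.2306] [ 0.987  0.158 -0.    -0.001] F [ 0.8 -0.5  0.3] M [0.03 0.05 0.03] w 0.0853
scene 455.0650932362246 [[-0.506, -0.862, -0.016, 0.303], [-0.439, 0.273, -0.856, 0.201], [0.742, -0.426, -0.517, 0.782], [0.0, 0.0, 0.0, 1.0]]
top 363.52928905494946 [[-0.001, -1.0, 0.016, 0.124], [-0.99, -0.001, -0.144, 0.419], [0.144, -0.016, -0.99, 0.919], [0.0, 0.0, 0.0, 1.0]]
wrist 302.08631553847044 [[0.311, -0.951, -0.0, -0.625], [-0.913, -0.299, 0.277, -0.036], [-0.263, -0.086, -0.961, 0.38], [0.0, 0.0, 0.0, 1.0]]
```

View pics/scene0.png

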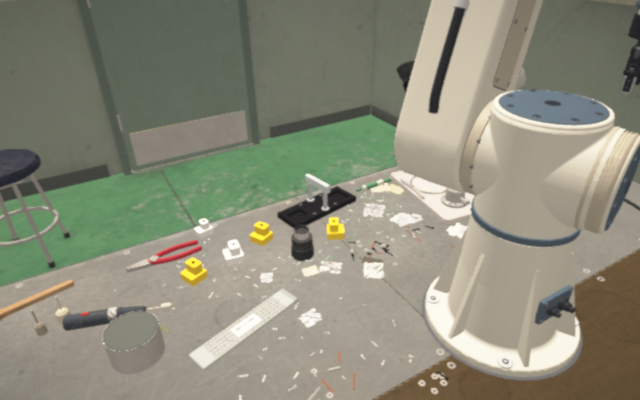

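View pics/top0.png

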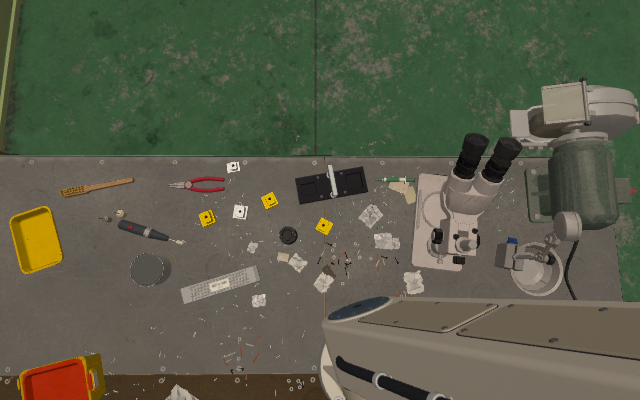

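View pics/wrist0.png

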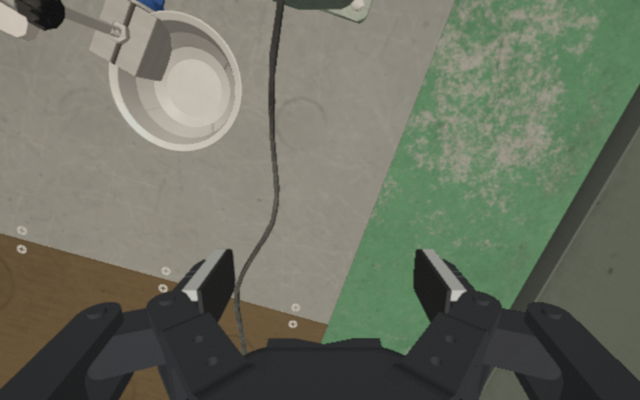

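Candidates in the top view:
- White or aluminium pieces at (233,167) and (240,212).
- Yellow lookalikes, to be ignored, at (207,218), (269,200) and (324,226).
- Carrier at (331,185).

Next I'll check with close crops and measure.

```bash
python3 - <<'E'
from h import *
c=load('top0');p=c['pixels'][:,:,::-1]
a=cv2.resize(p[150:240,190:290],None,fx=4,fy=4,interpolation=cv2.INTER_CUBIC)
b=cv2.resize(p[150:240,285:385],None,fx=4,fy=4,interpolation=cv2.INTER_CUBIC)
cv2.imwrite('pics/crop0.png',np.hstack([a,b]))
for n,u,v,z in [('w1',233,167,.03),('w2',240,212,.03),('car',331,185,.013),('handle',333,181,.08),('eye',288,235,.06),('micro',417,250,0)]:
    print(n,np.round(ray(c,u,v,z),3))
hsv=cv2.cvtColor(p,cv2.COLOR_BGR2HSV)
m=((hsv[...,1]<45)&(hsv[...,2]>175)).astype(np.uint8)
k,l,s,ce=cv2.connectedComponentsWithStats(m[150:235,200:300])
for i in range(1,k):
    if s[i,4]>40:
        pts=np.argwhere(l==i)[:,::-1].astype(np.float32)+[200,150]; r=cv2.minAreaRect(pts.astype(np.float32)); print(r,s[i,4])
E
```

```text
w1 [0.503 0.349 0.03 ]
w2 [0.384 0.327 0.03 ]
car [0.458 0.091 0.013]
handle [0.456 0.089 0.08 ]
eye [0.324 0.201 0.06 ]
micro [ 0.286 -0.137  0.   ]
((232.59616088867188, 166.4807586669922), (9.41357421875, 12.355316162109375), 78.69007110595703) 89
((239.82432556152344, 211.5540313720703), (13.31631851196289, 13.31631851196289), 9.462322235107422) 149
```

View pics/crop0.png

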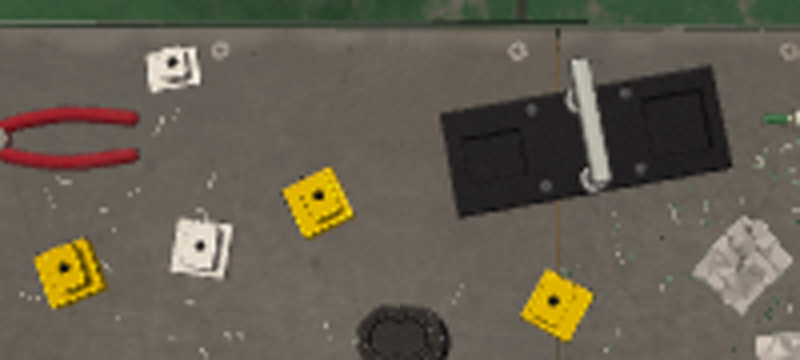

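Crops show the oblong (smaller) white insert at top (233,167), the square one at (240,212), and the carrier with its larger square nest on the right (world -y), so carrier +y is roughly world +y. I'll raise the arm first so it clears the microscope.

>>> drive_tool:
  series:
    - [0,0,4,0,1]
    - [0,0,8,0,1]
    - [0,0,12,0,1]
    - [0,0,16,0,1]
    - [0,0,20,0,1]
    - [1,4,22,0,1]
    - [2,8,22,0,1]
    - [3,12,22,0,1]

```text
clock: 0.82
tool_pos: [0.224, -0.4757, 0.4519]
tcp_rot: [0.988, 0.157, 0.0, 0.001]
ft_force: [1.0, 0.5, -0.4]
grip_width: 0.0858
```

>>> drive_tool:
  series:
    - [1,4,0,0,1]
    - [2,8,0,0,1]
    - [3,12,0,0,1]
    - [4,16,0,0,1]
    - [5,20,0,0,1]
    - [6,24,0,0,1]
    - [7,28,0,0,1]
    - [8,32,0,0,1]

```text
clock: 1.48
tool_pos: [0.3036, -0.1539, 0.4519]
tcp_rot: [0.988, 0.157, 0.001, 0.001]
ft_force: [0.4, 0.3, -0.4]
grip_width: 0.0852
```

>>> drive_tool:
  series:
    - [1,4,0,0,1]
    - [2,8,0,0,1]
    - [3,12,0,0,1]
    - [4,16,0,0,1]
    - [5,20,0,0,1]
    - [6,24,0,0,1]
    - [7,28,0,0,1]
    - [8,32,0,0,1]

```text
clock: 2.15
tool_pos: [0.3833, 0.1684, 0.452]
tcp_rot: [0.988, 0.157, 0.001, 0.001]
ft_force: [1.5, -0.2, 0.1]
grip_width: 0.0853
```

```bash
python3 - <<'E'
from h import *
s=st(); print(np.round(s['joints'],3))
c=snap('wrist','wrist1');E=c['extrinsics'];print(-E[:3,:3].T@E[:3,3],E[2,:3])
E
```

```text
2.15 [0.3833 0.1684 0.452 ] [0.988 0.157 0.001 0.001] F [ 1.5 -0.2  0.1] M [-0.01 -0.05  0.03] w 0.0853
[ 0.412 -0.134  1.712 -0.002  1.562  1.667]
[0.45010187 0.18979991 0.59618201] [-0.26135317 -0.08754095 -0.96126536]
```

View pics/wrist1.png

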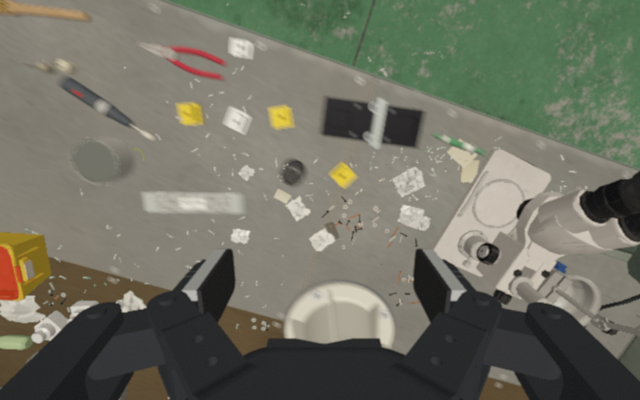

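>>> drive_tool:
  series:
    - [0.5,4,-2,0,1]
    - [1,8,-4,0,1]
    - [2,12,-6,0,1]
    - [3,15,-8,0,1]
    - [3,15,-12,0,1]
    - [3,15,-16,0,1]
    - [3,15,-20,0,1]
    - [3,15,-20,0,1]

```text
clock: 2.87
tool_pos: [0.411, 0.3218, 0.2441]
tcp_rot: [0.987, 0.159, -0.004, 0.001]
ft_force: [-1.4, -1.3, -0.4]
grip_width: 0.0857
```

```bash
python3 - <<'E'
from h import *
s=st(); print(np.round(s['joints'],3))
c=snap('wrist','wrist2')
E
```

```text
2.87 [0.411  0.3218 0.2441] [ 0.987  0.159 -0.004  0.001] F [-1.4 -1.3 -0.4] M [-0.09  0.06  0.01] w 0.0857
[0.66  0.185 1.832 0.002 1.135 1.912]
```

View pics/wrist2.png

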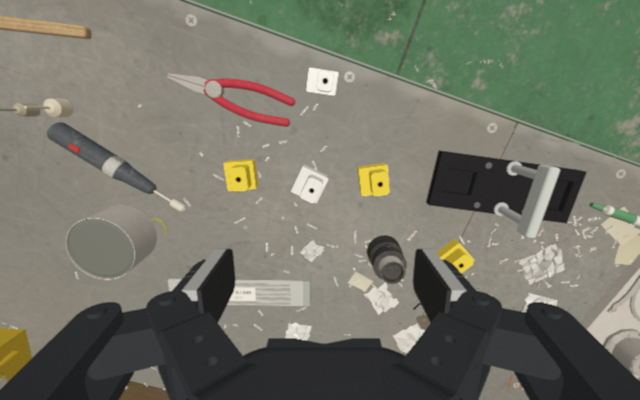

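Wrist view: the oblong is at (322,81), the square at (310,184) between two yellow ones, and the carrier at about (507,187). I'll zoom in to read the edges.

```bash
python3 - <<'E'
from h import *
c=load('wrist2');p=c['pixels'][:,:,::-1]
f=lambda y,x,h,w,k:cv2.resize(p[y:y+h,x:x+w],None,fx=k,fy=k,interpolation=cv2.INTER_CUBIC)
a=np.vstack([f(160,285,50,50,6),f(60,300,50,50,6)]); b=f(145,420,100,80*1+90,2.9)
b=cv2.copyMakeBorder(b,0,600-b.shape[0],0,0,cv2.BORDER_CONSTANT)
cv2.imwrite('pics/crop2.png',np.hstack([a,b]))
E
```

```text
(no output)
```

View pics/crop2.png

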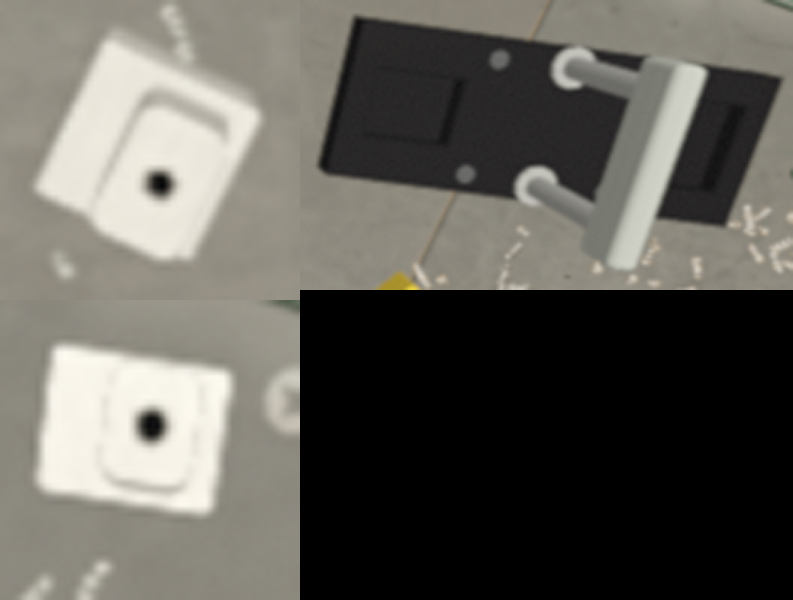

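```bash
python3 - <<'E'
from h import *
c=load('wrist2')
def W(pts,ox,oy,k,z): return np.array([ray(c,ox+(u+.5)/k-.5,oy+(v+.5)/k-.5,z)[:2] for u,v in pts])
sq=W([(113,40),(262,115),(38,188)],285,160,6,.016); h=W([(158,184)],285,160,6,.036)[0]
e=sq[2]-sq[0]; f=sq[1]-sq[0]; print('sq sides',np.linalg.norm(e),np.linalg.norm(f),'ang x',np.arctan2(*e[::-1]),'ang f',np.arctan2(*f[::-1]),'centre',(sq[1]+sq[2])/2,'hole',h)
ob=W([(55,345),(232,372),(212,515),(38,490)],300,60-50,6,.014); h=W([(151,426)],300,10,6,.030)[0]
print('ob',ob.mean(0),np.linalg.norm(ob[1]-ob[0]),np.linalg.norm(ob[2]-ob[1]),'long ang',np.arctan2(*(ob[1]-ob[0])[::-1]),np.arctan2(*(ob[2]-ob[3])[::-1]),'short',np.arctan2(*(ob[3]-ob[0])[::-1]),'hole',h)
ca=W([(57,17),(481,78),(428,225),(23,165)],420,145,2.9,.013)
print('car',ca,ca.mean(0),np.linalg.norm(ca[1]-ca[0]),np.linalg.norm(ca[2]-ca[1]),'ang-y',np.arctan2(*(ca[0]-ca[1])[::-1])-np.pi/2)
b=W([(375,60),(407,68),(335,268),(308,262)],420,145,2.9,.08); print('bar',b.mean(0),np.arctan2(*((b[0]+b[1]-b[2]-b[3]))[::-1]),np.linalg.norm(b[0]+b[1]-b[2]-b[3])/2)
E
```

```text
sq sides 0.03574140564849207 0.03476947751732564 ang x 2.9791641259261628 ang f -1.7279845342191875 centre [0.3869346  0.33148125] hole [0.38608663 0.32850434]
ob [0.50822433 0.35452329] 0.03406040707009976 0.026082264342700046 long ang -1.3929806334764754 -1.387951278647967 short -2.9641204456904204 hole [0.50880609 0.35143213]
car [[ 0.47782031  0.19207318]
 [ 0.51124528  0.00566253]
 [ 0.44410327 -0.00868999]
 [ 0.41270585  0.17909068]] [0.46146868 0.0920341 ] 0.18938362814028117 0.06865890075963445 ang-y 0.17742283334778697
bar [0.46168759 0.0918613 ] 0.19438205142190942 0.07793632804118622
```

Square insert: centre (0.387,0.331), yaw -0.16, boss at (0.386,0.328). Oblong: (0.508,0.3545), yaw about 0.18. Carrier: (0.4615,0.092), yaw about 0.18. Next I'll turn the jaws across the square boss's x and go down.

>>> drive_tool:
  series:
    - [-0.5,0.1,-1,0.12,1]
    - [-1,0.2,-3,0.24,1]
    - [-1.5,0.4,-5,0.36,1]
    - [-2,0.6,-7,0.48,1]
    - [-2.5,0.6,-9,0.6,1]
    - [-2.5,0.6,-11,0.72,1]
    - [-2.5,0.6,-12,0.84,1]
    - [-2.5,0.6,-13,0.96,1]

```text
clock: 3.58
tool_pos: [0.3888, 0.3296, 0.1192]
tcp_rot: [0.801, 0.599, -0.001, 0.002]
ft_force: [0.7, -0.1, -0.3]
grip_width: 0.0856
```

>>> drive_tool:
  series:
    - [0,0,0,0.13,1]
    - [0,0,0,0.13,1]
    - [0,0,0,0.13,1]

```text
clock: 3.83
tool_pos: [0.3904, 0.3307, 0.1215]
tcp_rot: [0.761, 0.648, 0.001, 0.002]
ft_force: [0.4, -0.6, 0.7]
grip_width: 0.0853
```

```bash
python3 - <<'E'
from h import *
s=st(); print(np.round(s['joints'],3), 'J',s['joints'][0]-s['joints'][5])
c=snap('wrist','wrist3')
p=c['pixels'][:,:,::-1].copy()
x=np.array([np.cos(-.16),np.sin(-.16)]);y=np.array([-x[1],x[0]])
o=np.array([.387,.3315])
for a,b in [(-18,-18),(18,-18),(18,18),(-18,18)]:
    q=o+(a*x+b*y)/1000; u=proj(c,np.r_[q,.016]); cv2.circle(p,(int(u[0]),int(u[1])),2,(0,0,255),-1)
cv2.imwrite('pics/wrist3b.png',p)
E
```

```text
3.83 [0.3904 0.3307 0.1215] [0.761 0.648 0.001 0.002] F [ 0.4 -0.6  0.7] M [ 0.01 -0.02  0.02] w 0.0853
[ 0.703  0.318  1.972 -0.006  0.85   0.867] J -0.16395944033200383
```

View pics/wrist3b.png

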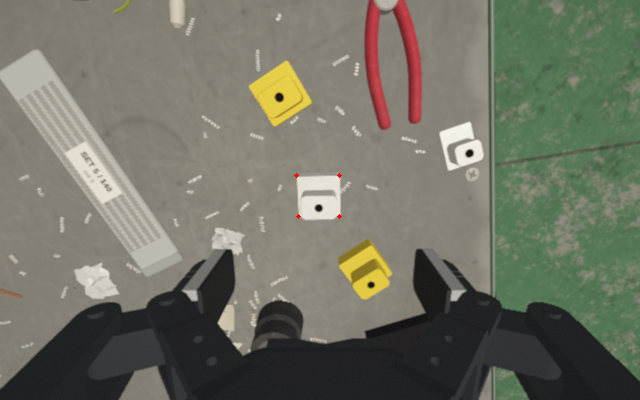

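>>> drive_tool:
  series:
    - [-0.4,-0.3,-3,0,1]
    - [-0.4,-0.3,-6,0,1]
    - [-0.4,-0.3,-8,0,1]
    - [-0.4,-0.3,-9,0,1]
    - [-0.4,-0.3,-9,0,1]
    - [-0.4,-0.3,-9,0,1]

```text
clock: 4.38
tool_pos: [0.3867, 0.3278, 0.0318]
tcp_rot: [0.762, 0.647, 0.001, 0.002]
ft_force: [0.1, 0.3, 0.3]
grip_width: 0.0853
```

```bash
python3 - <<'E'
from h import *
s=st(); print('J',s['joints'][0]-s['joints'][5]); c=snap('wrist','wrist4')
E
```

```text
4.38 [0.3867 0.3278 0.0318] [0.762 0.647 0.001 0.002] F [0.1 0.3 0.3] M [0.   0.03 0.02] w 0.0853
J -0.16851419630302023
```

View pics/wrist4.png

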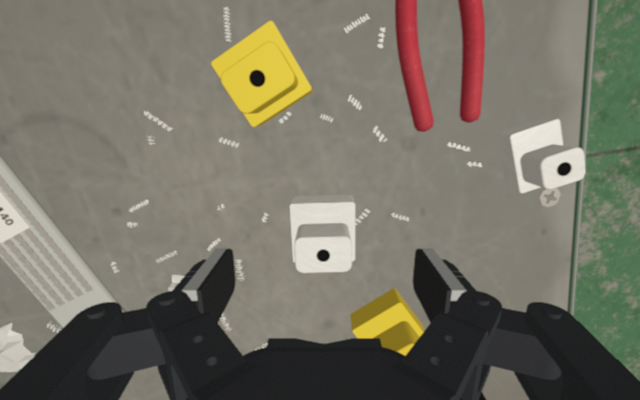

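Wrist view: the square boss (hole at 323,255) is centred between the pads at 325. Next: descend and close with a gentle grip.

>>> drive_tool:
  grip_force: 25
  series:
    - [0,0,-1,0,1]
    - [0,0,-1.4,0,1]
    - [0,0,-1.4,0,1]
    - [0,0,-1.4,0,0.5]
    - [0,0,-1.4,0,0.3]
    - [0,0,-1.4,0,0]
    - [0,0,-1.4,0,0]
    - [0,0,-1.4,0,0]

```text
clock: 5.1
tool_pos: [0.3871, 0.3282, 0.0186]
tcp_rot: [0.762, 0.647, 0.002, 0.002]
ft_force: [-0.7, -1.3, 3.9]
grip_width: 0.028
```

>>> drive_tool:
  series:
    - [0,0,0,0,0]
    - [0,0,0,0,0]
    - [0,0,0,0,0]
    - [0,0,0,0,0]

```text
clock: 5.43
tool_pos: [0.3872, 0.3282, 0.0187]
tcp_rot: [0.762, 0.647, 0.002, 0.002]
ft_force: [0.6, -0.5, 0.7]
grip_width: 0.028
```

```bash
python3 - <<'E'
from h import *
s=st(); c=snap('wrist','wrist5')
E
```

```text
5.43 [0.3872 0.3282 0.0187] [0.762 0.647 0.002 0.002] F [ 0.6 -0.5  0.7] M [-0.05  0.04  0.01] w 0.028
```

View pics/wrist5.png

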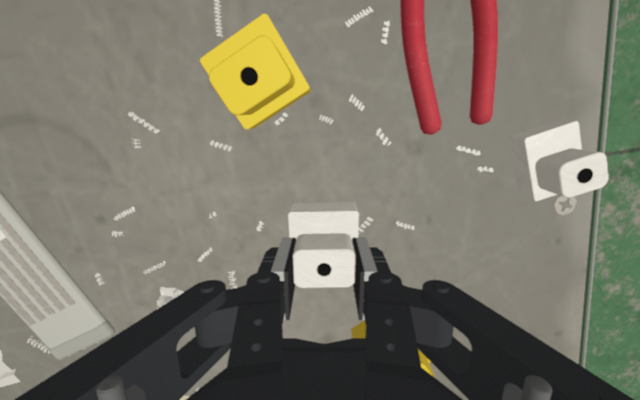

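Gripped at 28.0 mm. Next I'll lift it and take it to a hover over the carrier's square end.

>>> drive_tool:
  grip_force: 40
  series:
    - [0,0,0,0,0]
    - [0,0,3,0,0]
    - [0,0,6,0,0]
    - [0,0,10,0,0]
    - [0,0,14,0,0]
    - [1.5,-4,15,0.11,0]
    - [3,-8,15,0.22,0]
    - [4.5,-12,15,0.34,0]

```text
clock: 6.15
tool_pos: [0.4283, 0.2204, 0.17]
tcp_rot: [0.646, 0.763, 0.003, 0.002]
ft_force: [0.8, -0.3, -1.6]
grip_width: 0.0274
```

>>> drive_tool:
  series:
    - [1,-4,0,0,0]
    - [2,-7,0,0,0]
    - [2.5,-8,0,0,0]
    - [2.5,-8,0,0,0]
    - [2.5,-8,0,0,0]

```text
clock: 6.57
tool_pos: [0.4533, 0.1403, 0.1699]
tcp_rot: [0.647, 0.762, 0.003, 0.002]
ft_force: [-0.7, -0.2, -0.9]
grip_width: 0.0278
```

```bash
python3 - <<'E'
from h import *
s=st(); print('J',s['joints'][0]-s['joints'][5]);c=snap('wrist','wrist6'); snap('top','top6')
E
```

```text
6.57 [0.4533 0.1403 0.1699] [0.647 0.762 0.003 0.002] F [-0.7 -0.2 -0.9] M [0.05 0.05 0.04] w 0.0278
J 0.16274989712656937
```

View pics/wrist6.png

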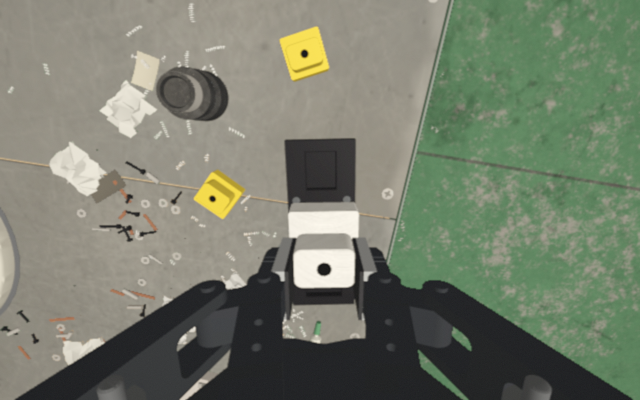

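View pics/top6.png

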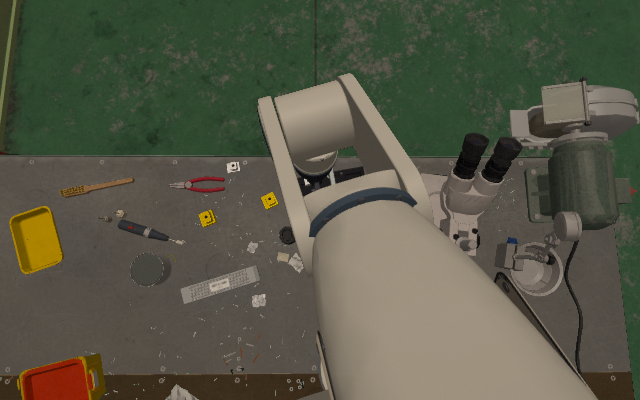

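```bash
python3 - <<'E'
from h import *
c=load('wrist6');p=c['pixels'][:,:,::-1]
b=cv2.resize(p[130:290,260:390],None,fx=4,fy=4,interpolation=cv2.INTER_CUBIC)
b=cv2.convertScaleAbs(b,alpha=1.0)
b[:300]=cv2.convertScaleAbs(b[:300],alpha=2.0)[:]
b=b[:600]
cv2.imwrite('pics/crop6.png',b)
E
```

```text
(no output)
```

View pics/crop6.png

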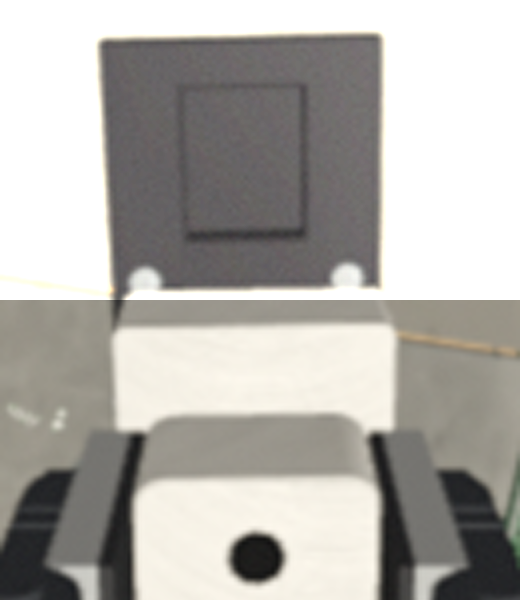

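```bash
cat >> h.py <<'E'
def W(c,pts,ox,oy,k,z): return np.array([ray(c,ox+(u+.5)/k-.5,oy+(v+.5)/k-.5,z)[:2] for u,v in pts])
def ang(d): return np.arctan2(d[1],d[0])
E
python3 - <<'E'
from h import *
c=load('wrist6')
T=np.array([.4533,.1403])
q=W(c,[(115,330),(393,325)],260,130,4,.1672); print('base edge mid',q.mean(0),'len',np.linalg.norm(q[1]-q[0]),'ang',ang(q[1]-q[0]))
y=np.array([-np.sin(.17),np.cos(.17)]); bc=q.mean(0)-.018*y; print('base centre-TCP',bc-T,'expect',.004*y)
h=W(c,[(257,557)],260,130,4,.1872)[0]; print('hole-TCP',h-T)
e=W(c,[(102,42),(380,36)],260,130,4,.013); print('end edge',e,np.linalg.norm(e[1]-e[0]),ang(e[1]-e[0]))
n=W(c,[(180,87),(305,87),(305,238),(188,238)],260,130,4,.013); print('nest',n.mean(0),np.linalg.norm(n[1]-n[0]),np.linalg.norm(n[2]-n[1]),ang(n[1]-n[0]))
a=ang(e[1]-e[0]); yy=np.array([-np.sin(a),np.cos(a)]); print('carrier centre from end',e.mean(0)-.093*yy,'from nest',n.mean(0)-.062*yy)
E
```

```text
base edge mid [0.44998028 0.16073159] len 0.03556422019710676 ang 0.17858345871416498
base centre-TCP [-0.00027444  0.00269106] expect [-0.00067673  0.00394234]
hole-TCP [ 0.00039458 -0.00087947]
end edge [[0.41035885 0.17729415]
 [0.47740252 0.18967753]] 0.06817771699759234 0.18264766565497162
nest [0.44965452 0.15302684] 0.030981572281502667 0.03857900228833247 0.16113353543162018
carrier centre from end [0.46077263 0.09203278] from nest [0.46091582 0.09205813]
```

>>> drive_tool:
  series:
    - [0.6,-4,0,0,0]
    - [1.2,-8,0,0,0]
    - [1.9,-11.2,0,0,0]
    - [1.9,-11.2,-3,0,0]
    - [1.9,-11.2,-7,0,0]
    - [1.9,-11.2,-10,0,0]
    - [1.9,-11.2,-12,0,0]
    - [1.9,-11.2,-12,0,0]

```text
clock: 7.33
tool_pos: [0.469, 0.0303, 0.0463]
tcp_rot: [0.646, 0.764, 0.001, -0.0]
ft_force: [-0.3, 0.3, -1.2]
grip_width: 0.0279
```

```bash
python3 - <<'E'
from h import *
s=st(); print('J',s['joints'][0]-s['joints'][5]);c=snap('wrist','wrist7');snap('scene','scene7')
p=c['pixels'][:,:,::-1]
cv2.imwrite('pics/crop7.png',cv2.resize(p[180:300,250:390],None,fx=5,fy=5,interpolation=cv2.INTER_CUBIC))
p=load('scene7')['pixels'][:,:,::-1]
cv2.imwrite('pics/crop7s.png',cv2.resize(p[150:250,260:380],None,fx=5,fy=5,interpolation=cv2.INTER_CUBIC))
E
```

```text
7.33 [0.469  0.0303 0.0463] [ 0.646  0.764  0.001 -0.   ] F [-0.3  0.3 -1.2] M [-0.02 -0.    0.02] w 0.0279
J 0.16917583297068367
```

View pics/wrist7.png

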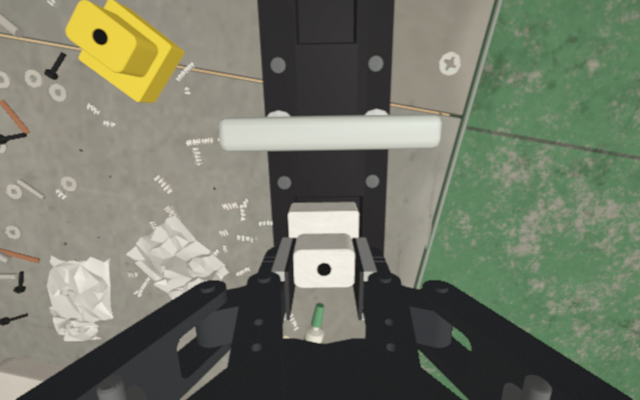

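View pics/crop7s.png

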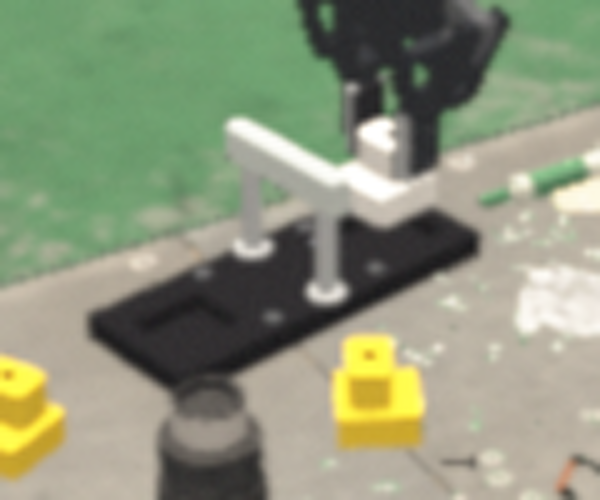

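View pics/crop7.png

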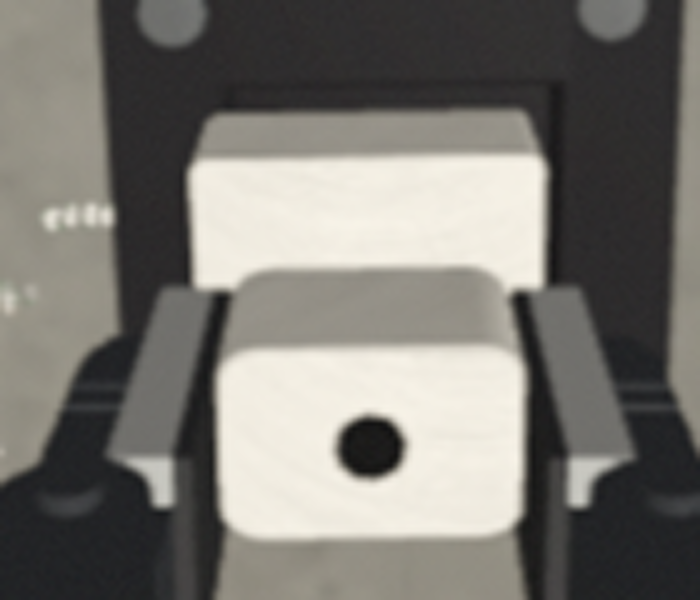

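```bash
python3 - <<'E'
from h import *
c=load('wrist7');k=(250,180,5)
n=W(c,[(228,84),(560,80)],*k,.013); b=W(c,[(190,160),(546,155)],*k,.0436); u=W(c,[(205,113),(528,109)],*k,.0276)
for t,q in (('nest',n),('basetop',b),('under',u)): print(t,q.round(4).tolist(),q.mean(0).round(4),np.linalg.norm(q[1]-q[0]).round(4),'ang',ang(q[1]-q[0]).round(3))
a=.18; y=np.array([-np.sin(a),np.cos(a)])
print('nest c',n.mean(0)-.02*y,'base c',b.mean(0)-.018*y,u.mean(0)-.018*y)
sd=W(c,[(100,0),(118,300),(683,0),(668,300)],*k,.013); m0=(sd[0]+sd[2])/2; m1=(sd[1]+sd[3])/2; x=np.array([np.cos(a),np.sin(a)])
print('carrier midline lateral',m0@x,m1@x,'nest',n.mean(0)@x,'base',b.mean(0)@x, 'widths',np.linalg.norm(sd[0]-sd[2]),ang(sd[0]-sd[1])-np.pi/2,ang(sd[2]-sd[3])-np.pi/2)
hb=W(c,[(0,0)],0,0,1,.08)
E
```

```text
nest [[0.4488, 0.0475], [0.4886, 0.0547]] [0.4687 0.0511] 0.0405 ang 0.178
basetop [[0.4476, 0.0477], [0.4834, 0.0542]] [0.4655 0.0509] 0.0364 ang 0.181
under [[0.4474, 0.0479], [0.4832, 0.0544]] [0.4653 0.0511] 0.0363 ang 0.179
nest c [0.47224212 0.0314088 ] base c [0.46873539 0.03322823] [0.46851027 0.03343879]
carrier midline lateral 0.47004445958240176 0.4698347636493248 nest 0.4702355384122967 base 0.4671111941461226 widths 0.069956689812631 0.17535939235320042 0.17386669223772766
```

>>> drive_tool:
  series:
    - [0.36,-0.2,0,0,0]
    - [0.36,-0.2,-0.5,0,0]
    - [0.36,-0.2,-1,0,0]
    - [0.36,-0.2,-1,0,0]
    - [0.36,-0.2,-1,0,0]
    - [0.36,-0.2,-1,0,0]

```text
clock: 7.93
tool_pos: [0.4752, 0.0282, 0.0399]
tcp_rot: [0.646, 0.763, 0.003, 0.002]
ft_force: [-0.7, -0.1, -1.3]
grip_width: 0.028
```

```bash
python3 - <<'E'
from h import *
s=st(); c=snap('wrist','wrist8')
p=c['pixels'][:,:,::-1]
cv2.imwrite('pics/crop8.png',cv2.resize(p[180:300,250:390],None,fx=5,fy=5,interpolation=cv2.INTER_CUBIC))
E
```

```text
7.93 [0.4752 0.0282 0.0399] [0.646 0.763 0.003 0.002] F [-0.7 -0.1 -1.3] M [-0.05  0.03 -0.04] w 0.028
```

View pics/crop8.png

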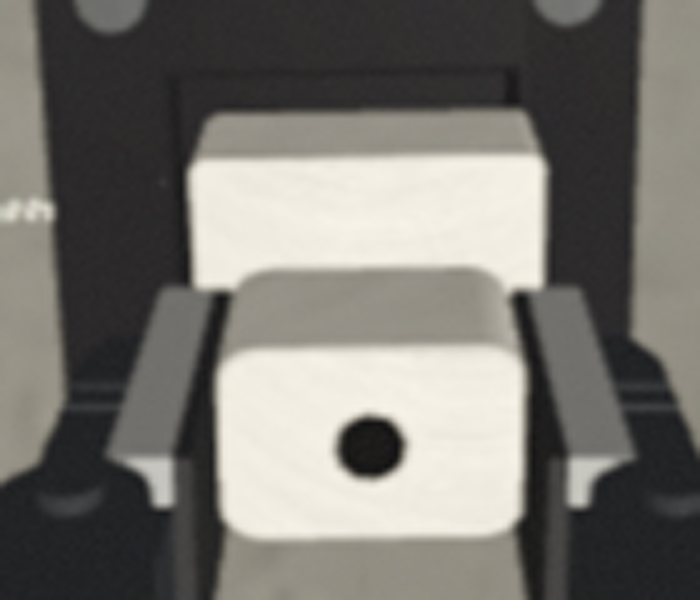

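```bash
python3 - <<'E'
from h import *
st(); c=load('wrist8');k=(250,180,5)
n=W(c,[(172,74),(512,71)],*k,.013); b=W(c,[(190,160),(546,155)],*k,.0399-.0027)
a=.178; y=np.array([-np.sin(a),np.cos(a)])
print(n.mean(0)-.02*y, b.mean(0)-.018*y, n.mean(0)-b.mean(0)-.002*y, np.linalg.norm(n[1]-n[0]),ang(n[1]-n[0]),ang(b[1]-b[0]))
E
```

```text
7.98 [0.4752 0.0282 0.0399] [0.646 0.763 0.003 0.002] F [-0.1  0.7 -1.2] M [-0.03 -0.01 -0.04] w 0.0279
[0.47200492 0.03121495] [0.47497494 0.03118231] [-2.97001840e-03  3.26401979e-05] 0.039851393807800124 0.17342723451040715 0.1787372855595567
```

>>> drive_tool:
  series:
    - [-0.3,0,0,0,0]
    - [-0.3,0,-0.3,0,0]
    - [-0.3,0,-0.5,0,0]
    - [-0.3,0,-0.5,0,0]
    - [-0.3,0,-0.5,0,0]
    - [-0.3,0,-0.5,0,0]
    - [-0.3,0,-0.5,0,0]

```text
clock: 8.57
tool_pos: [0.4723, 0.0282, 0.0349]
tcp_rot: [0.646, 0.763, 0.003, 0.002]
ft_force: [0.4, -0.8, -0.2]
grip_width: 0.0276
```

```bash
python3 - <<'E'
from h import *
s=st(); c=snap('wrist','wrist9'); st()
p=c['pixels'][:,:,::-1]
cv2.imwrite('pics/crop9.png',cv2.resize(p[180:300,250:390],None,fx=5,fy=5,interpolation=cv2.INTER_CUBIC))
E
```

```text
8.57 [0.4723 0.0282 0.0349] [0.646 0.763 0.003 0.002] F [ 0.4 -0.8 -0.2] M [-0.02 -0.02 -0.  ] w 0.0276
8.62 [0.4723 0.0282 0.0349] [0.646 0.763 0.003 0.002] F [-0.6 -0.6 -0.5] M [ 0.03 -0.02  0.01] w 0.0279
```

View pics/crop9.png

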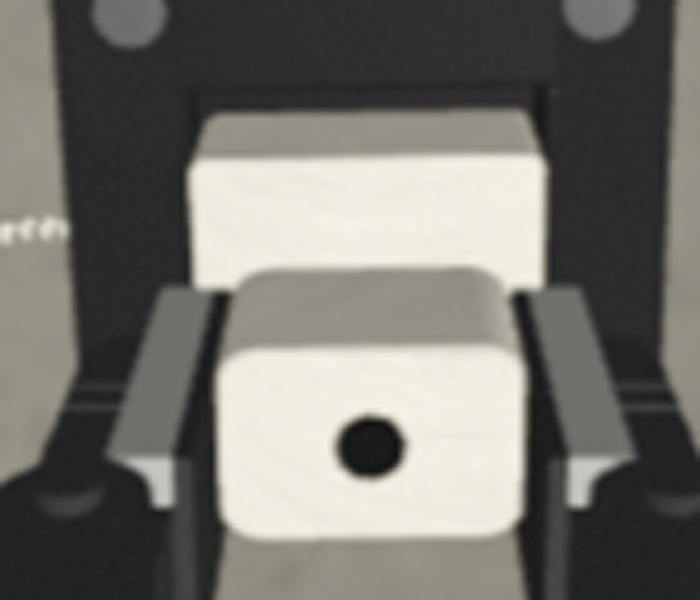

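>>> drive_tool:
  series:
    - [0,0,-0.4,0,0]
    - [0,0,-0.8,0,0]
    - [0,0,-1.1,0,0]
    - [0,0,-1.2,0,0]
    - [0,0,-1.25,0,0]
    - [0,0,-1.25,0,0]
    - [0,0,-1.25,0,0]

```text
clock: 9.2
tool_pos: [0.472, 0.0282, 0.0227]
tcp_rot: [0.646, 0.763, 0.003, 0.001]
ft_force: [-2.5, 0.5, 10.8]
grip_width: 0.0279
```

```bash
python3 - <<'E'
from h import *
s=st(); c=snap('wrist','wrist10')
p=c['pixels'][:,:,::-1]
cv2.imwrite('pics/crop10.png',cv2.resize(p[180:300,250:390],None,fx=5,fy=5,interpolation=cv2.INTER_CUBIC))
E
```

```text
9.2 [0.472  0.0282 0.0227] [0.646 0.763 0.003 0.001] F [-2.5  0.5 10.8] M [-0.01  0.61 -0.01] w 0.0279
```

View pics/crop10.png

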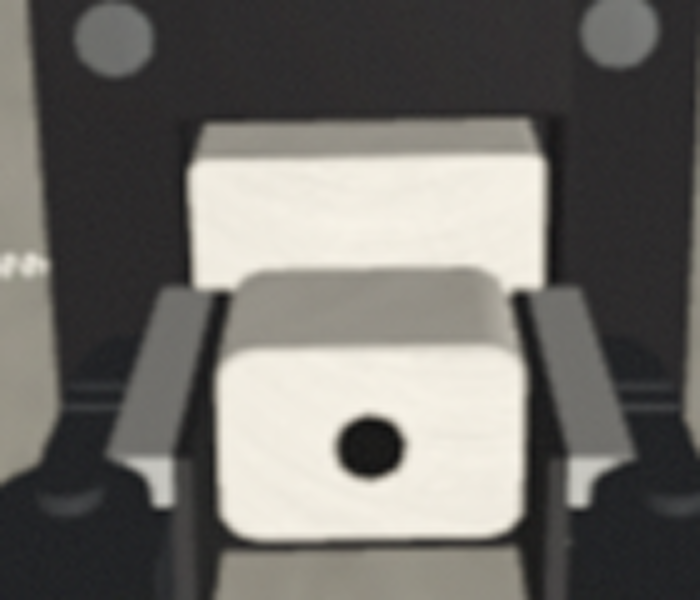

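The tool met 10.8 N at z = 0.0227, which is exactly floor height, so the insert is down. I'll release, rise and go toward the oblong.

>>> drive_tool:
  series:
    - [0,0,0,0,0.45]
    - [0,0,0,0,0.55]
    - [0,0,0,0,0.6]
    - [0,0,2,0,0.6]
    - [0,0,5,0,0.6]
    - [0,0,9,0,0.6]
    - [0,0,13,0,0.6]
    - [0,0,13,0,1]

```text
clock: 9.92
tool_pos: [0.4761, 0.0284, 0.1591]
tcp_rot: [0.646, 0.763, 0.006, 0.005]
ft_force: [1.3, 0.7, 0.5]
grip_width: 0.0619
```

>>> drive_tool:
  series:
    - [0.5,4,0,0,1]
    - [1,8,0,0,1]
    - [1.2,12,0,0,1]
    - [1.5,16,0,0,1]
    - [2,20,0,0,1]
    - [2.5,24,0,0,1]
    - [3,28,0,0,1]
    - [3.5,31,0,0,1]

```text
clock: 10.58
tool_pos: [0.511, 0.3416, 0.1589]
tcp_rot: [0.645, 0.764, 0.006, 0.005]
ft_force: [0.6, -0.4, 0.7]
grip_width: 0.0854
```

>>> drive_tool:
  series:
    - [0,0,0,0,1]
    - [0,0,0,0,1]
    - [0,0,0,0,1]

```text
clock: 10.83
tool_pos: [0.5103, 0.341, 0.1582]
tcp_rot: [0.645, 0.764, 0.006, 0.005]
ft_force: [-0.1, -0.3, -0.4]
grip_width: 0.0856
```

```bash
python3 - <<'E'
from h import *
s=st();print('J',s['joints'][0]-s['joints'][5],s['joints'].round(2)); c=snap('wrist','wrist11');snap('scene','scene11')
p=load('scene11')['pixels'][:,:,::-1]
cv2.imwrite('pics/crop11s.png',cv2.resize(p[150:250,260:380],None,fx=5,fy=5,interpolation=cv2.INTER_CUBIC))
E
```

```text
10.83 [0.5103 0.341  0.1582] [0.645 0.764 0.006 0.005] F [-0.1 -0.3 -0.4] M [-0.05 -0.01  0.01] w 0.0856
J 0.16421902573022235 [ 0.59  0.41  1.73 -0.01  0.99  0.43]
```

View pics/crop11s.png

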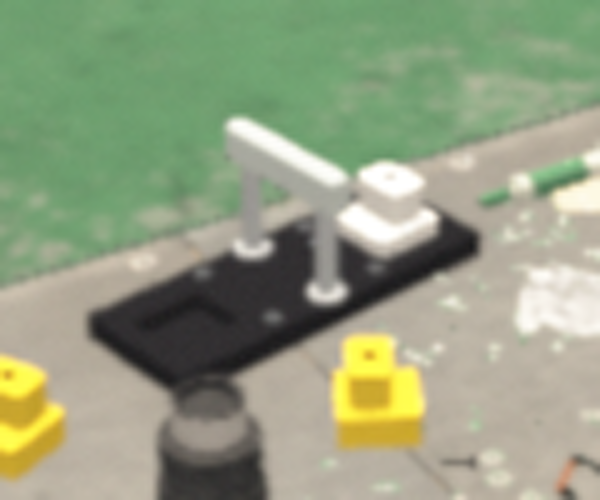

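View pics/wrist11.png

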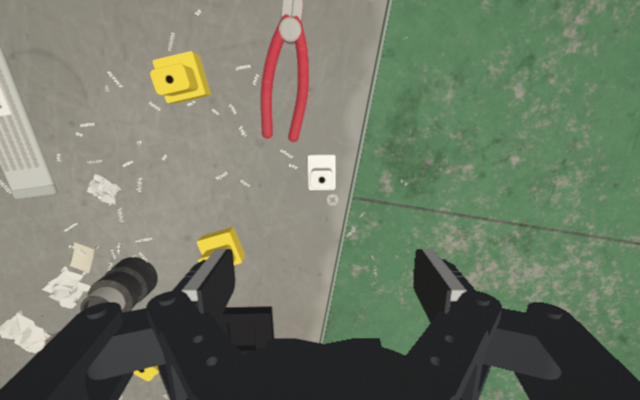

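```bash
python3 - <<'E'
from h import *
c=load('wrist11');p=c['pixels'][:,:,::-1]
cv2.imwrite('pics/crop11.png',cv2.resize(p[130:210,280:360],None,fx=7,fy=7,interpolation=cv2.INTER_CUBIC))
E
```

```text
(no output)
```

View pics/crop11.png

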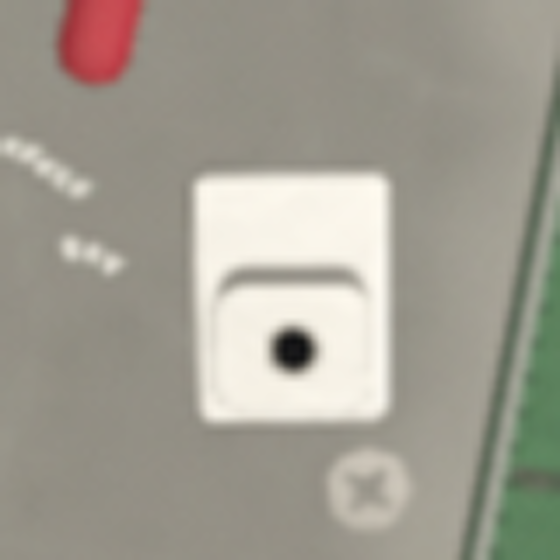

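```bash
python3 - <<'E'
from h import *
c=load('wrist11');k=(280,130,7)
b=W(c,[(194,176),(390,173),(388,421),(202,423)],*k,.014);h=W(c,[(294,350)],*k,.030)[0]
print(b.mean(0),np.linalg.norm(b[1]-b[0]),np.linalg.norm(b[2]-b[1]),'ang',ang(b[1]-b[0]),ang(b[2]-b[3]),ang(b[0]-b[3])-np.pi/2,ang(b[1]-b[2])-np.pi/2,'hole',h)
a=.165;print('boss',b.mean(0)+.0035*np.array([np.sin(a),-np.cos(a)]))
pl=W(c,[(95,80)],*k,.01);print('plier',pl)
E
```

```text
[0.50828102 0.35439615] 0.026668123979643292 0.03480707279584285 ang 0.1808672160564077 0.1750015324170264 0.18486669485073626 0.17003983666775802 hole [0.50880618 0.35090603]
boss [0.5088559  0.35094368]
plier [[0.47677223 0.37920164]]
```

>>> drive_tool:
  series:
    - [-0.15,1,-2,0.01,0.7]
    - [-0.15,1,-5,0.01,0.7]
    - [-0.15,1,-8,0.01,0.7]
    - [-0.15,1,-10,0.01,0.7]
    - [-0.15,1,-11,0.01,0.7]
    - [-0.15,1,-11,0.01,0.7]
    - [-0.15,1,-11,0.01,0.7]
    - [-0.15,1,-11,0.01,0.7]

```text
clock: 11.6
tool_pos: [0.5101, 0.3504, 0.0501]
tcp_rot: [0.642, 0.767, 0.007, 0.005]
ft_force: [0.1, -0.6, 0.1]
grip_width: 0.06
```

```bash
python3 - <<'E'
from h import *
s=st();print('J',s['joints'][0]-s['joints'][5]); c=snap('wrist','wrist12')
E
```

```text
11.6 [0.5101 0.3504 0.0501] [0.642 0.767 0.007 0.005] F [ 0.1 -0.6  0.1] M [ 0.01 -0.03 -0.05] w 0.06
J 0.1698923007667792
```

View pics/wrist12.png

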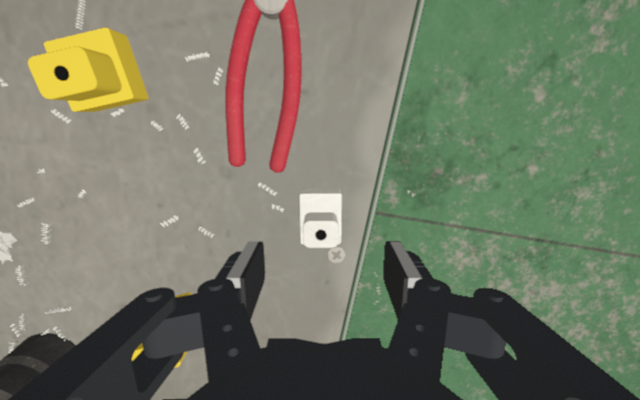

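>>> drive_tool:
  grip_force: 25
  series:
    - [-0.12,0,-1.5,0,0.7]
    - [-0.12,0,-2.8,0,0.7]
    - [-0.12,0,-3.35,0,0.7]
    - [-0.12,0,-3.35,0,0.7]
    - [-0.12,0,-3.35,0,0.4]
    - [-0.12,0,-3.35,0,0]
    - [-0.12,0,-3.35,0,0]
    - [-0.12,0,-3.35,0,0]

```text
clock: 12.32
tool_pos: [0.5094, 0.3509, 0.0175]
tcp_rot: [0.642, 0.767, 0.008, 0.005]
ft_force: [-0.1, 0.8, 1.8]
grip_width: 0.02
```

>>> drive_tool:
  series:
    - [0,0,0,0,0]
    - [0,0,0,0,0]
    - [0,0,0,0,0]

```text
clock: 12.57
tool_pos: [0.5094, 0.3509, 0.0176]
tcp_rot: [0.642, 0.767, 0.008, 0.005]
ft_force: [-0.3, -0.2, -1.0]
grip_width: 0.0202
```

```bash
python3 - <<'E'
from h import *
s=st();print('J',s['joints'][0]-s['joints'][5]); c=snap('wrist','wrist13')
E
```

```text
12.57 [0.5094 0.3509 0.0176] [0.642 0.767 0.008 0.005] F [-0.3 -0.2 -1. ] M [-0.03 -0.03 -0.05] w 0.0202
J 0.1692618767926008
```

View pics/wrist13.png

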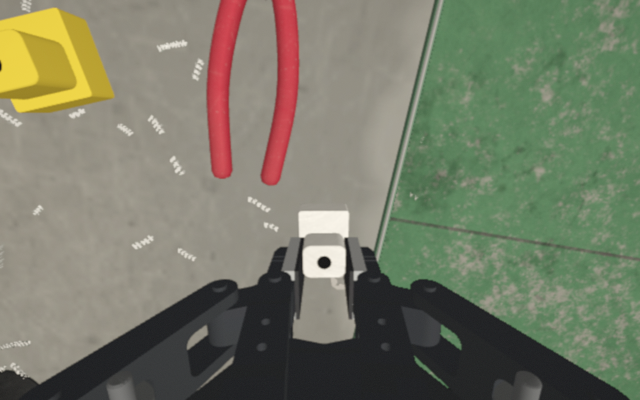

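>>> drive_tool:
  grip_force: 40
  series:
    - [0,0,0,0,0]
    - [0,0,3,0,0]
    - [0,0,7,0,0]
    - [-1,-4,9,0,0]
    - [-2.2,-8,9,0,0]
    - [-3.4,-12,9,0,0]
    - [-4.6,-16,9,0,0]
    - [-5.9,-19.9,9,0,0]

```text
clock: 13.28
tool_pos: [0.4507, 0.1537, 0.1077]
tcp_rot: [0.642, 0.767, 0.008, 0.006]
ft_force: [0.7, 0.3, -0.5]
grip_width: 0.0194
```

>>> drive_tool:
  series:
    - [0,0,-1,0,0]
    - [0,0,-3,0,0]
    - [0,0,-5,0,0]
    - [0,0,-6,0,0]
    - [0,0,-6,0,0]
    - [0,0,-6,0,0]

```text
clock: 13.78
tool_pos: [0.4504, 0.1537, 0.0475]
tcp_rot: [0.642, 0.767, 0.007, 0.005]
ft_force: [-0.2, -0.1, -1.0]
grip_width: 0.0193
```

```bash
python3 - <<'E'
from h import *
s=st();print('J',s['joints'][0]-s['joints'][5]); c=snap('wrist','wrist14')
p=c['pixels'][:,:,::-1]
b=cv2.resize(p[180:290,250:390],None,fx=5,fy=5,interpolation=cv2.INTER_CUBIC)
cv2.imwrite('pics/crop14.png',cv2.convertScaleAbs(b,alpha=1.4))
E
```

```text
13.78 [0.4504 0.1537 0.0475] [0.642 0.767 0.007 0.005] F [-0.2 -0.1 -1. ] M [ 0.02  0.01 -0.05] w 0.0193
J 0.17528656456986644
```

View pics/crop14.png

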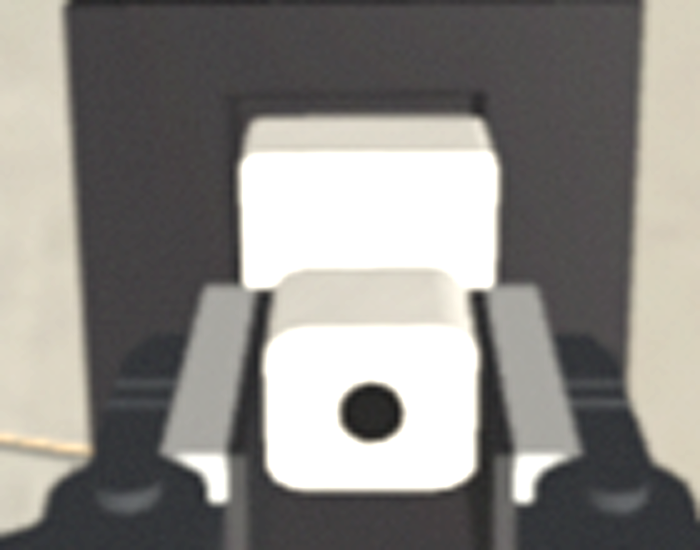

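```bash
python3 - <<'E'
from h import *
c=load('wrist14');k=(250,180,5)
n=W(c,[(232,95),(486,94)],*k,.013); b=W(c,[(241,152),(497,152)],*k,.0439); u=W(c,[(249,116),(488,116)],*k,.0299)
e=W(c,[(67,5),(643,2)],*k,.013)
a=.178; y=np.array([-np.sin(a),np.cos(a)])
for t,q,d in (('nest',n,.019),('top',b,.017),('und',u,.017),('end',e,.031)): print(t,q.mean(0)-d*y,np.linalg.norm(q[1]-q[0]),ang(q[1]-q[0]))
E
```

```text
nest [0.44999473 0.15328127] 0.031229454412407348 0.17568043865943825
top [0.44990514 0.15794483] 0.026325255508165023 0.1708867523289159
und [0.45012606 0.1576583 ] 0.026720673688010652 0.1713279280239813
end [0.44974265 0.1526607 ] 0.06961234745658207 0.17799000620953523
```

>>> drive_tool:
  series:
    - [0,-0.2,0,0.01,0]
    - [0,-0.45,0,0.01,0]
    - [0,-0.45,-0.6,0.01,0]
    - [0,-0.45,-1.2,0.01,0]
    - [0,-0.45,-1.2,0.01,0]
    - [0,-0.45,-1.2,0.01,0]
    - [0,-0.45,-1.2,0.01,0]

```text
clock: 14.42
tool_pos: [0.4508, 0.1494, 0.0359]
tcp_rot: [0.638, 0.77, 0.008, 0.005]
ft_force: [1.0, 0.0, -0.6]
grip_width: 0.0194
```

```bash
python3 - <<'E'
from h import *
s=st();print('J',s['joints'][0]-s['joints'][5]); c=snap('wrist','wrist15')
p=c['pixels'][:,:,::-1]
b=cv2.resize(p[180:290,250:390],None,fx=5,fy=5,interpolation=cv2.INTER_CUBIC)
cv2.imwrite('pics/crop15.png',cv2.convertScaleAbs(b,alpha=1.4))
E
```

```text
14.42 [0.4508 0.1494 0.0359] [0.638 0.77  0.008 0.005] F [ 1.   0.  -0.6] M [ 0.06  0.01 -0.  ] w 0.0194
J 0.18582746482905338
```

View pics/crop15.png

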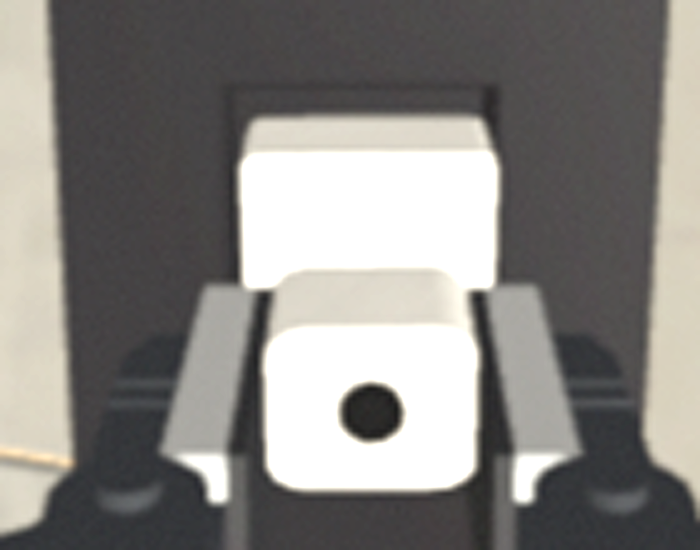

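```bash
python3 - <<'E'
from h import *
c=load('wrist15');k=(250,180,5)
n=W(c,[(226,86),(498,86)],*k,.013); b=W(c,[(241,152),(497,152)],*k,.0359-.0036); u=W(c,[(249,116),(488,116)],*k,.0183)
a=.178; y=np.array([-np.sin(a),np.cos(a)])
for t,q,d in (('nest',n,.019),('top',b,.017),('und',u,.017)): print(t,q.mean(0)-d*y,np.linalg.norm(q[1]-q[0]),ang(q[1]-q[0]))
E
```

```text
nest [0.44968629 0.15322642] 0.03122391949689304 0.18153894695766765
top [0.45010985 0.15361573] 0.026326031939435612 0.1806919989219448
und [0.45034554 0.15333597] 0.02672143371674349 0.1811566087537223
```

>>> drive_tool:
  series:
    - [-0.05,0,-0.4,0,0]
    - [-0.05,0,-0.8,0,0]
    - [-0.05,0,-1.2,0,0]
    - [-0.05,0,-1.4,0,0]
    - [-0.05,0,-1.5,0,0]
    - [-0.05,0,-1.5,0,0]
    - [-0.05,0,-1.5,0,0]

```text
clock: 15.05
tool_pos: [0.4502, 0.1494, 0.0214]
tcp_rot: [0.638, 0.77, 0.007, 0.005]
ft_force: [-3.6, -1.7, 13.2]
grip_width: 0.0197
```

```bash
python3 - <<'E'
from h import *
s=st();print('J',s['joints'][0]-s['joints'][5]); c=snap('wrist','wrist16')
p=c['pixels'][:,:,::-1]
b=cv2.resize(p[180:290,250:390],None,fx=5,fy=5,interpolation=cv2.INTER_CUBIC)
cv2.imwrite('pics/crop16.png',cv2.convertScaleAbs(b,alpha=1.4))
E
```

```text
15.05 [0.4502 0.1494 0.0214] [0.638 0.77  0.007 0.005] F [-3.6 -1.7 13.2] M [-0.18  0.71  0.02] w 0.0197
J 0.1857201948639855
```

View pics/crop16.png

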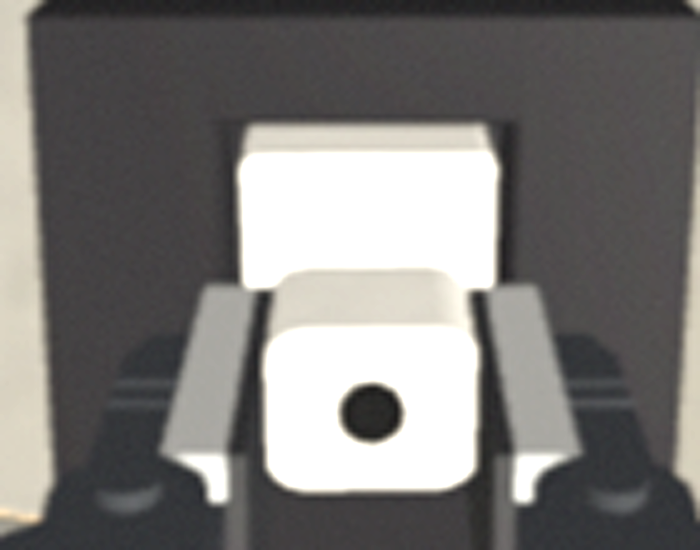

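Force 13 N at z = 0.0214 and the picture shows the oblong down in its nest. Next I'll release, rise and turn the jaws across the handle.

>>> drive_tool:
  series:
    - [0,0,0,0,0.4]
    - [0,0,0,0,0.5]
    - [0,0,0,0,0.5]
    - [0,0,2,0,0.5]
    - [0,0,5,0,0.5]
    - [0,0,9,0,0.5]
    - [0,0,13,0,0.5]
    - [0,0,13,0,0.5]

```text
clock: 15.77
tool_pos: [0.4541, 0.1507, 0.1579]
tcp_rot: [0.638, 0.77, 0.012, 0.008]
ft_force: [2.6, 0.2, 0.1]
grip_width: 0.0428
```

>>> drive_tool:
  series:
    - [0,0,0,-0.12,0.6]
    - [0,0,0,-0.24,0.6]
    - [0,0,0,-0.36,0.6]
    - [0,0,0,-0.48,0.6]
    - [0,0,0,-0.6,0.6]
    - [0,0,0,-0.72,0.6]
    - [0,0,0,-0.84,0.6]
    - [0,0,0,-0.96,0.6]

```text
clock: 16.43
tool_pos: [0.454, 0.1507, 0.1576]
tcp_rot: [0.922, 0.386, 0.007, 0.013]
ft_force: [0.2, 0.7, -0.5]
grip_width: 0.0513
```

>>> drive_tool:
  series:
    - [0.2,-1,0,-0.12,0.6]
    - [0.4,-2,0,-0.24,0.6]
    - [0.6,-3,0,-0.36,0.6]
    - [0.8,-4,0,-0.48,0.6]
    - [1,-5.7,0,-0.6,0.6]
    - [1,-5.7,0,-0.62,0.6]
    - [1,-5.7,0,-0.62,0.6]
    - [1,-5.7,0,-0.62,0.6]

```text
clock: 17.1
tool_pos: [0.4639, 0.0939, 0.1575]
tcp_rot: [0.996, 0.087, 0.002, 0.014]
ft_force: [0.3, 0.8, -0.1]
grip_width: 0.0513
```

```bash
python3 - <<'E'
from h import *
from scipy.spatial.transform import Rotation as R
s=st();print('J',s['joints'][0]-s['joints'][5],s['joints'].round(2)); print('toolz',R.from_quat(s['tcp_rot']).apply([0,0,1]));c=snap('wrist','wrist17');snap('scene','scene17')
p=load('scene17')['pixels'][:,:,::-1]
cv2.imwrite('pics/crop17s.png',cv2.resize(p[150:250,260:380],None,fx=5,fy=5,interpolation=cv2.INTER_CUBIC))
E
```

```text
17.1 [0.4639 0.0939 0.1575] [0.996 0.087 0.002 0.014] F [ 0.3  0.8 -0.1] M [ 0.   -0.04  0.02] w 0.0513
J -1.4179817798096648 [ 0.22  0.21  2.02 -0.04  0.91  1.63]
toolz [ 0.00708535 -0.02717912 -0.99960547]
```

View pics/wrist17.png

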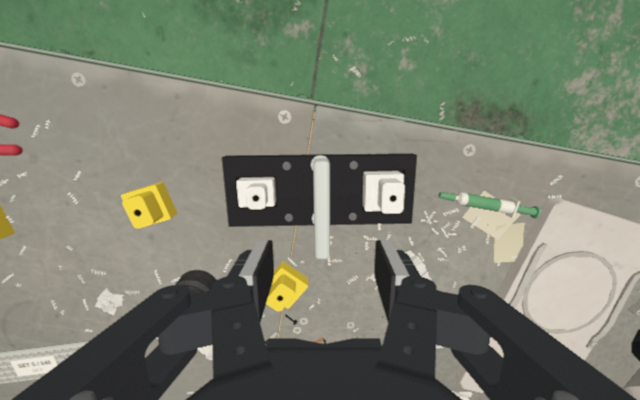

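View pics/crop17s.png

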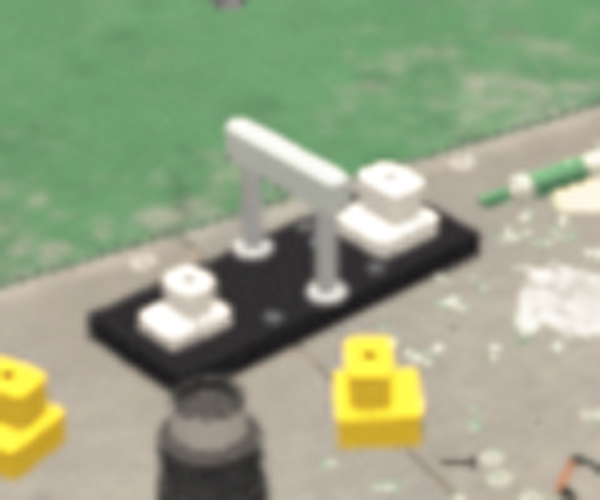

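Both inserts sit in their nests: oblong at wrist (255,192), square at (385,190). The tool has picked up a tilt of about 1.6° because earlier calls began while the arm was still overshooting. I'll raise and turn back, then use a fast downward stop to take it out before gripping.

>>> drive_tool:
  series:
    - [0,0,3,0.12,0.6]
    - [0,0,6,0.24,0.6]
    - [0,0,9,0.36,0.6]
    - [0,0,12,0.48,0.6]
    - [0,0,15,0.6,0.6]
    - [0,0,17,0.72,0.6]
    - [0,0,18,0.84,0.6]
    - [0,0,18,0.96,0.6]

```text
clock: 17.87
tool_pos: [0.465, 0.0951, 0.3406]
tcp_rot: [0.841, 0.541, 0.011, 0.012]
ft_force: [0.5, 0.2, -0.6]
grip_width: 0.0514
```

>>> drive_tool:
  series:
    - [0,0,0,0.12,0.6]
    - [0,0,0,0.24,0.6]
    - [0,0,0,0.36,0.6]
    - [0,0,0,0.48,0.6]
    - [0,0,0,0.6,0.6]
    - [0,0,0,0.64,0.6]
    - [0,0,0,0.64,0.6]
    - [0,0,0,0.64,0.6]

```text
clock: 18.53
tool_pos: [0.4649, 0.0955, 0.3405]
tcp_rot: [0.628, 0.778, 0.014, 0.008]
ft_force: [0.3, 1.1, 0.6]
grip_width: 0.0516
```

>>> drive_tool:
  series:
    - [0,0,-4,0,0.6]
    - [0,0,-8,0,0.6]
    - [0,0,-12,0,0.6]
    - [0,0,-16,0,0.6]
    - [0,0,-16,0,0.6]

```text
clock: 18.95
tool_pos: [0.4601, 0.0948, 0.1742]
tcp_rot: [0.629, 0.778, 0.01, 0.004]
ft_force: [-0.9, -0.2, -0.1]
grip_width: 0.051
```

>>> drive_tool:
  series:
    - [0,0,0,0,0.6]
    - [0,0,0,0,0.6]
    - [0,0,0,0,0.6]
    - [0,0,0,0,0.6]

```text
clock: 19.28
tool_pos: [0.4617, 0.0952, 0.1764]
tcp_rot: [0.629, 0.778, 0.011, 0.006]
ft_force: [-0.2, 0.0, 0.1]
grip_width: 0.0514
```

```bash
cat >> h.py <<'E'
def tz(s):
    from scipy.spatial.transform import Rotation as R
    print('J',round(s['joints'][0]-s['joints'][5],3),'j',s['joints'].round(3),'toolz',R.from_quat(s['tcp_rot']).apply([0,0,1]).round(4))
E
python3 -c "
from h import *
tz(st())"
```

```text
19.28 [0.4617 0.0952 0.1764] [0.629 0.778 0.011 0.006] F [-0.2  0.   0.1] M [-0.02 -0.   -0.04] w 0.0514
J 0.216 j [ 0.196  0.168  2.024  0.007  0.925 -0.02 ] toolz [ 0.023   0.0106 -0.9997]
```

>>> drive_tool:
  series:
    - [0,0,2,0,0.6]
    - [0,0,5,0,0.6]
    - [0,0,8,0,0.6]
    - [0,0,11,0,0.6]
    - [0,0,14,0,0.6]
    - [0,0,15,0,0.6]
    - [0,0,15,0,0.6]
    - [0,0,15,0,0.6]

```text
clock: 19.95
tool_pos: [0.4619, 0.0952, 0.3272]
tcp_rot: [0.629, 0.778, 0.012, 0.006]
ft_force: [-0.2, -0.6, 0.1]
grip_width: 0.0513
```

>>> drive_tool:
  series:
    - [0,0,-4.1,0,0.6]
    - [0,0,-8.2,0,0.6]
    - [0,0,-12.3,0,0.6]
    - [0,0,-16.4,0,0.6]

```text
clock: 20.28
tool_pos: [0.4604, 0.0949, 0.1605]
tcp_rot: [0.629, 0.778, 0.012, 0.006]
ft_force: [0.9, 0.4, 0.2]
grip_width: 0.0515
```

>>> drive_tool:
  series:
    - [0,0,0,0,0.6]
    - [0,0,2,0,0.6]
    - [0,0,5,0,0.6]
    - [0,0,8,0,0.6]
    - [0,0,11,0,0.6]
    - [0,0,13,0,0.6]
    - [0,0,14,0,0.6]
    - [0,0,14,0,0.6]

```text
clock: 20.95
tool_pos: [0.4613, 0.0951, 0.3033]
tcp_rot: [0.629, 0.778, 0.013, 0.007]
ft_force: [0.5, 0.1, -1.0]
grip_width: 0.0511
```

```bash
python3 -c "
from h import *
tz(st())"
```

```text
20.95 [0.4613 0.0951 0.3033] [0.629 0.778 0.013 0.007] F [ 0.5  0.1 -1. ] M [-0.02 -0.01 -0.  ] w 0.0511
J 0.213 j [ 0.196  0.022  1.88   0.006  1.21  -0.017] toolz [ 0.0281  0.0116 -0.9995]
```

>>> drive_tool:
  series:
    - [0,0,-4.1,0,0.6]
    - [0,0,-8.2,0,0.6]
    - [0,0,-8.2,0,0.6]

```text
clock: 21.2
tool_pos: [0.4559, 0.094, 0.2143]
tcp_rot: [0.629, 0.778, 0.009, 0.003]
ft_force: [-2.0, 0.2, -1.7]
grip_width: 0.051
```

>>> drive_tool:
  series:
    - [0,0,0,0,0.6]
    - [0,0,0,0,0.6]
    - [0,0,0,0,0.6]

```text
clock: 21.45
tool_pos: [0.4565, 0.0941, 0.2154]
tcp_rot: [0.629, 0.778, 0.009, 0.004]
ft_force: [0.7, 0.2, -0.4]
grip_width: 0.0512
```

>>> drive_tool:
  series:
    - [0,0,-4.1,0,0.6]
    - [0,0,-7.5,0,0.6]
    - [0,0,-7.5,0,0.6]

```text
clock: 21.7
tool_pos: [0.4541, 0.0937, 0.1373]
tcp_rot: [0.629, 0.778, 0.007, 0.002]
ft_force: [-1.8, -0.1, -0.3]
grip_width: 0.0514
```

>>> drive_tool:
  series:
    - [0,0,0,0,0.6]
    - [0,0,1,0,0.6]
    - [0,0,4,0,0.6]
    - [0,0,8,0,0.6]
    - [0,0,12,0,0.6]
    - [0,0,14,0,0.6]
    - [0,0,15,0,0.6]
    - [0,0,15,0,0.6]

```text
clock: 22.37
tool_pos: [0.4558, 0.094, 0.292]
tcp_rot: [0.629, 0.778, 0.01, 0.004]
ft_force: [-0.2, -0.1, -0.3]
grip_width: 0.0512
```

>>> drive_tool:
  series:
    - [0,0,-4.1,0,0.6]
    - [0,0,-8.2,0,0.6]
    - [0,0,-12.3,0,0.6]
    - [0,0,-15,0,0.6]
    - [0,0,-15,0,0.6]

```text
clock: 22.78
tool_pos: [0.4511, 0.0931, 0.1366]
tcp_rot: [0.629, 0.778, 0.006, 0.001]
ft_force: [-1.2, -0.6, -1.1]
grip_width: 0.0516
```

>>> drive_tool:
  series:
    - [0,0,0,0,0.6]
    - [0,0,0,0,0.6]
    - [0,0,0,0,0.6]

```text
clock: 23.03
tool_pos: [0.4519, 0.0932, 0.138]
tcp_rot: [0.629, 0.778, 0.006, 0.001]
ft_force: [0.1, -0.9, 0.2]
grip_width: 0.0513
```

```bash
python3 -c "
from h import *
tz(st())"
```

```text
23.03 [0.4519 0.0932 0.138 ] [0.629 0.778 0.006 0.001] F [ 0.1 -0.9  0.2] M [-0.06 -0.02  0.01] w 0.0513
J 0.216 j [ 0.196  0.217  2.068  0.008  0.845 -0.02 ] toolz [ 0.0103  0.0081 -0.9999]
```

>>> drive_tool:
  series:
    - [0,0,2,0,0.6]
    - [0,0,5,0,0.6]
    - [0,0,9,0,0.6]
    - [0,0,13,0,0.6]
    - [0,0,15,0,0.6]
    - [0,0,16,0,0.6]
    - [0,0,16,0,0.6]
    - [0,0,16,0,0.6]

```text
clock: 23.7
tool_pos: [0.4518, 0.0932, 0.298]
tcp_rot: [0.629, 0.778, 0.007, 0.002]
ft_force: [-0.2, -1.5, -0.5]
grip_width: 0.0512
```

>>> drive_tool:
  series:
    - [0,0,-4.1,0,0.6]
    - [0,0,-8.2,0,0.6]
    - [0,0,-8.2,0,0.6]

```text
clock: 23.95
tool_pos: [0.4461, 0.0921, 0.2084]
tcp_rot: [0.629, 0.778, 0.002, -0.002]
ft_force: [-2.0, -0.9, -1.4]
grip_width: 0.0512
```

>>> drive_tool:
  series:
    - [0,0,0,0,0.6]
    - [0,0,0,0,0.6]
    - [0,0,0,0,0.6]

```text
clock: 24.2
tool_pos: [0.4466, 0.0922, 0.2094]
tcp_rot: [0.629, 0.778, 0.002, -0.002]
ft_force: [-0.3, 0.1, 0.8]
grip_width: 0.0516
```

```bash
python3 -c "
from h import *
tz(st())"
```

```text
24.2 [0.4466 0.0922 0.2094] [ 0.629  0.778  0.002 -0.002] F [-0.3  0.1  0.8] M [-0.03 -0.02  0.03] w 0.0516
J 0.215 j [ 0.196  0.113  2.004  0.007  1.025 -0.019] toolz [-0.0011  0.0058 -1.    ]
```

Tilt is now 0.3°. Turning back over the handle, with settling rows this time.

>>> drive_tool:
  series:
    - [0.3,0,0,-0.12,0.6]
    - [0.6,0,0,-0.24,0.6]
    - [0.9,0,0,-0.36,0.6]
    - [1.2,0,0,-0.48,0.6]
    - [1.45,0,0,-0.6,0.6]
    - [1.45,0,0,-0.72,0.6]
    - [1.45,0,0,-0.8,0.6]
    - [1.45,0,0,-0.8,0.6]

```text
clock: 24.87
tool_pos: [0.4623, 0.0924, 0.2111]
tcp_rot: [0.883, 0.47, 0.004, -0.001]
ft_force: [-0.3, -0.4, 0.1]
grip_width: 0.0513
```

>>> drive_tool:
  series:
    - [0,0,-1,-0.12,0.6]
    - [0,0,-2,-0.24,0.6]
    - [0,0,-3,-0.36,0.6]
    - [0,0,-4,-0.48,0.6]
    - [0,0,-5,-0.6,0.6]
    - [0,0,-5.5,-0.72,0.6]
    - [0,0,-6,-0.8,0.6]
    - [0,0,-6,-0.8,0.6]

```text
clock: 25.53
tool_pos: [0.4626, 0.0925, 0.1514]
tcp_rot: [0.996, 0.089, 0.004, 0.001]
ft_force: [-0.4, 0.2, 0.6]
grip_width: 0.0513
```

>>> drive_tool:
  series:
    - [0,0,0,0,0.6]
    - [0,0,0,0,0.6]
    - [0,0,0,0,0.6]

```text
clock: 25.78
tool_pos: [0.4632, 0.0926, 0.1522]
tcp_rot: [0.996, 0.09, 0.005, 0.001]
ft_force: [0.5, -0.8, -0.2]
grip_width: 0.0512
```

```bash
python3 - <<'E'
from h import *
tz(st()); c=snap('wrist','wrist18')
p=c['pixels'][:,:,::-1]
cv2.imwrite('pics/crop18.png',cv2.resize(p[140:300,210:430],None,fx=3.6,fy=3.6,interpolation=cv2.INTER_CUBIC))
E
```

```text
25.78 [0.4632 0.0926 0.1522] [0.996 0.09  0.005 0.001] F [ 0.5 -0.8 -0.2] M [-0.02  0.06 -0.01] w 0.0512
J -1.392 j [ 0.196  0.212  2.033 -0.003  0.886  1.588] toolz [ 1.000e-02 -3.000e-04 -9.999e-01]
```

View pics/crop18.png

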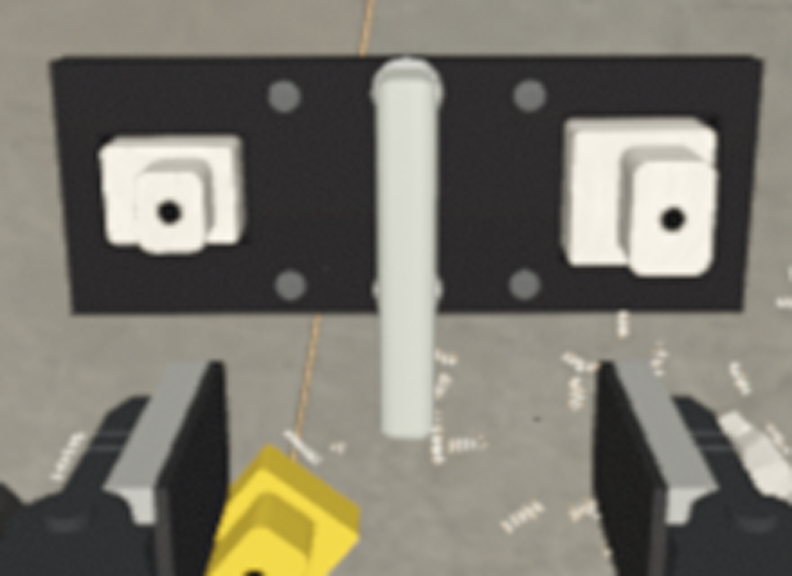

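```bash
python3 - <<'E'
from h import *
c=load('wrist18');k=(210,140,3.6)
b=W(c,[(380,78),(436,78),(432,436),(384,436)],*k,.08); print(b.mean(0),np.linalg.norm(b[0]-b[3]),np.linalg.norm(b[1]-b[0]),ang(b[0]+b[1]-b[2]-b[3]))
e=W(c,[(52,62),(762,60),(742,310),(74,312)],*k,.013);print(e.mean(0),np.linalg.norm(e[0]-e[1]),ang(e[0]-e[1])-np.pi/2,ang(e[3]-e[2])-np.pi/2)
E
```

```text
[0.46130799 0.0918573 ] 0.07876362417394459 0.011204004839101018 0.17876939637360728
[0.46068569 0.09175102] 0.18513218094409173 0.18180077712168208 0.18142720383479216
```

>>> drive_tool:
  series:
    - [-0.22,-0.08,-2,0,0.5]
    - [-0.22,-0.08,-4,0,0.5]
    - [-0.22,-0.08,-6,0,0.5]
    - [-0.22,-0.08,-8,0,0.5]
    - [-0.22,-0.08,-9.5,0,0.5]
    - [-0.22,-0.08,-10.1,0,0.5]
    - [-0.22,-0.08,-10.1,0,0.5]
    - [-0.22,-0.08,-10.1,0,0.5]

```text
clock: 26.5
tool_pos: [0.4612, 0.0918, 0.0515]
tcp_rot: [0.996, 0.09, 0.005, 0.001]
ft_force: [-0.0, -0.9, 0.1]
grip_width: 0.0427
```

```bash
python3 - <<'E'
from h import *
c=snap('wrist','wrist19'); tz(st())
E
```

```text
26.55 [0.4615 0.0918 0.0518] [0.996 0.09  0.005 0.001] F [0.5 0.5 0.5] M [-0.03  0.05  0.03] w 0.0425
J -1.394 j [ 0.195  0.381  2.103 -0.004  0.647  1.589] toolz [ 1.070e-02 -2.000e-04 -9.999e-01]
```

View pics/wrist19.png

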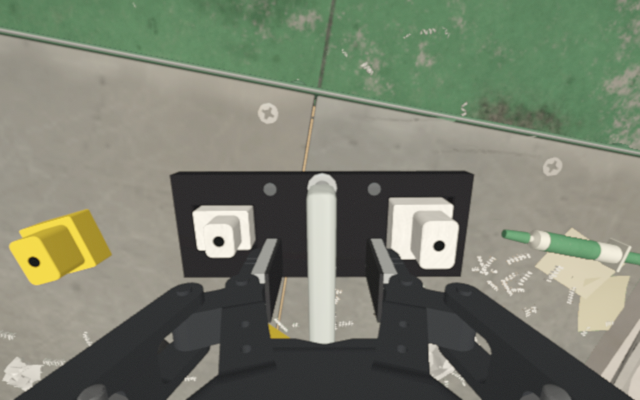

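The bar (column 322) is centred between the pads. Closing.

>>> drive_tool:
  grip_force: 90
  series:
    - [0,0,0,0,0.3]
    - [0,0,0,0,0.2]
    - [0,0,0,0,0.1]
    - [0,0,0,0,0]
    - [0,0,0,0,0]
    - [0,0,0,0,0]
    - [0,0,0,0,0]
    - [0,0,0,0,0]

```text
clock: 27.22
tool_pos: [0.4623, 0.0922, 0.053]
tcp_rot: [0.996, 0.09, 0.006, 0.0]
ft_force: [-1.8, 0.0, 9.6]
grip_width: 0.0107
```

```bash
python3 - <<'E'
from h import *
tz(st())
E
```

```text
27.22 [0.4623 0.0922 0.053 ] [0.996 0.09  0.006 0.   ] F [-1.8  0.   9.6] M [ 0.22  0.36 -0.01] w 0.0107
J -1.393 j [ 0.195  0.379  2.102 -0.003  0.648  1.589] toolz [ 1.250e-02  4.000e-04 -9.999e-01]
```

>>> drive_tool:
  series:
    - [0,0,0.2,0,0]
    - [0,0,0.5,0,0]
    - [0,0,1,0,0]
    - [0,0,1.5,0,0]
    - [0,0,2,0,0]
    - [0,0,2,0,0]
    - [0,0,2,0,0]
    - [0,0,2,0,0]

```text
clock: 27.88
tool_pos: [0.4622, 0.0921, 0.073]
tcp_rot: [0.996, 0.09, 0.006, 0.0]
ft_force: [-0.0, 0.3, -4.1]
grip_width: 0.0107
```

```bash
python3 - <<'E'
from h import *
c=snap('wrist','wrist20');snap('scene','scene20'); tz(st())
p=load('scene20')['pixels'][:,:,::-1]
cv2.imwrite('pics/crop20s.png',cv2.resize(p[130:250,250:390],None,fx=4,fy=4,interpolation=cv2.INTER_CUBIC))
E
```

```text
27.98 [0.4621 0.0921 0.0728] [0.996 0.09  0.006 0.   ] F [ 1.1 -0.4 -4.5] M [0.04 0.02 0.01] w 0.0107
J -1.393 j [ 0.195  0.342  2.093 -0.003  0.695  1.588] toolz [ 1.220e-02  3.000e-04 -9.999e-01]
```

View pics/crop20s.png

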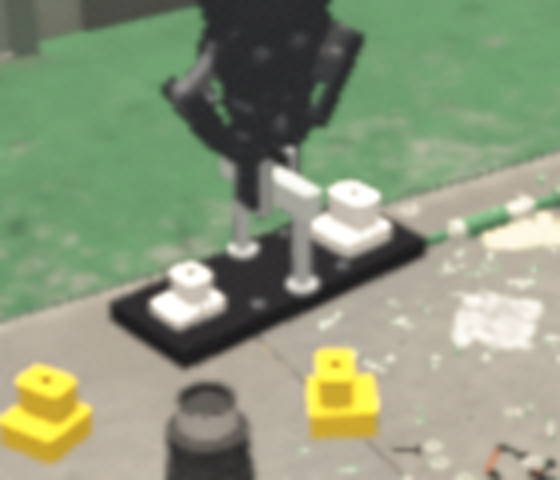

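View pics/wrist20.png

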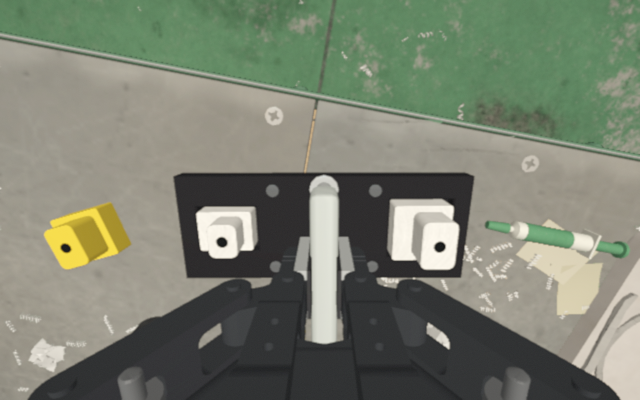

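The carrier is off the bench, carrying 4.5 N, and level. I'll continue gently to 12 cm.

>>> drive_tool:
  series:
    - [0,0,0.5,0,0]
    - [0,0,1.5,0,0]
    - [0,0,2.5,0,0]
    - [0,0,3.5,0,0]
    - [0,0,4.5,0,0]
    - [0,0,5,0,0]
    - [0,0,5.2,0,0]
    - [0,0,5.2,0,0]

```text
clock: 28.65
tool_pos: [0.4625, 0.0922, 0.1256]
tcp_rot: [0.996, 0.09, 0.007, 0.0]
ft_force: [0.0, 0.2, -5.0]
grip_width: 0.0102
```

>>> drive_tool:
  series:
    - [0,0,0.5,0,0]
    - [0,0,1.5,0,0]
    - [0,0,2.5,0,0]
    - [0,0,3.5,0,0]
    - [0,0,4.3,0,0]
    - [0,0,4.7,0,0]
    - [0,0,4.8,0,0]
    - [0,0,4.8,0,0]

```text
clock: 29.32
tool_pos: [0.4626, 0.0922, 0.174]
tcp_rot: [0.996, 0.09, 0.007, 0.0]
ft_force: [0.2, 0.3, -5.1]
grip_width: 0.0106
```

>>> drive_tool:
  series:
    - [0,0,0,0,0]
    - [0,0,0,0,0]
    - [0,0,0,0,0]
    - [0,0,0,0,0]
    - [0,0,0,0,0]
    - [0,0,0,0,0]

```text
clock: 29.82
tool_pos: [0.4625, 0.0922, 0.1738]
tcp_rot: [0.996, 0.09, 0.007, 0.0]
ft_force: [-0.3, 0.5, -4.8]
grip_width: 0.0102
```

```bash
python3 - <<'E'
from h import *
c=snap('wrist','wrist21');snap('scene','scene21'); s=st();tz(s);print(s['qd'].round(3))
p=load('scene21')['pixels'][:,:,::-1]
cv2.imwrite('pics/crop21s.png',cv2.resize(p[90:250,230:400],None,fx=3.6,fy=3.6,interpolation=cv2.INTER_CUBIC))
E
```

```text
29.92 [0.4626 0.0922 0.1739] [0.996 0.09  0.007 0.   ] F [-0.2 -0.4 -4.3] M [-0.01 -0.01  0.03] w 0.0103
J -1.392 j [ 0.195  0.177  2.018 -0.003  0.932  1.587] toolz [ 1.410e-02  7.000e-04 -9.999e-01]
[ 0.    -0.    -0.    -0.    -0.002 -0.001]
```

View pics/crop21s.png

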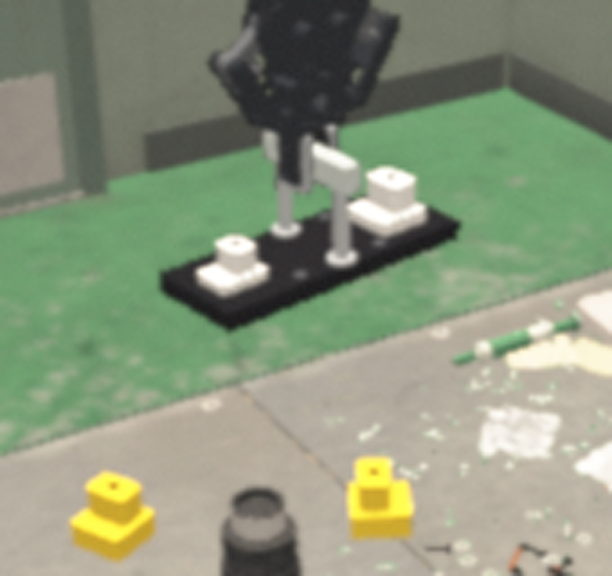

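View pics/wrist21.png

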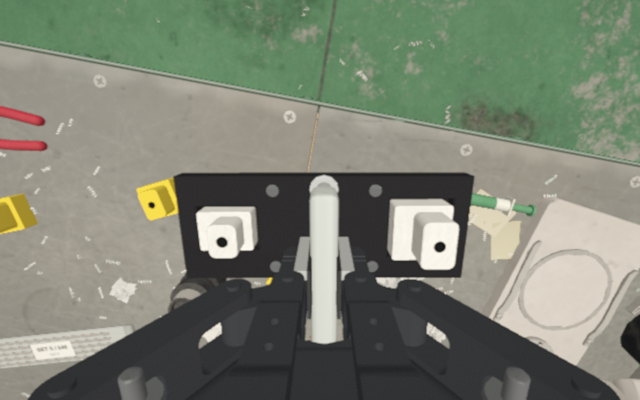

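```bash
python3 -c "
from bench import *
print(job_done())"
```

```text
the job is handed in; nothing more can be done
None
```

The job is handed in. Both inserts are fully down in their matching nests, and the gripper alone is holding the loaded carrier about 12 cm above the bench. The clock read about 30 s.

- **Inserts:** With the carrier on the bench, I set the square insert and then the oblong one. Each met the nest floor at the expected height, with 11 N for the square and 13 N for the oblong. Pictures after release showed both seated.
- **Lift:** I pinched the bridge handle at its middle with 90 N and lifted slowly. The last readings showed a rise of 12.1 cm, a steady load of about 4.5 N and joint speeds near zero. The last scene and wrist pictures showed the carrier level with both inserts still in place.
- **Bystanders:** I never touched the eyepiece, pliers or green syringe. In the last pictures they looked unmoved, though the carrier and gripper partly hid the eyepiece and syringe. I did not measure their positions.

Three readings disagreed with what I expected:
- **Tool tilt:** The tool had tilted by about 1.6° along the way. I took most of that out before gripping the handle. It still reads about 0.8° along the bar.
- **Grip width:** The finger opening on the 12 mm bar reads 10.2 to 10.7 mm. I took this as the squeeze of the grip, because the carrier showed no sign of slipping.
- **Position drift:** Some early moves ended 2 to 4 mm off their targets because the arm was still settling. I corrected these from the pictures before each placing.

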